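# Hang the two tiers of a bench rack as a chain

## Task

Gently hang the wire hanger by its top cross bar in the two notches of the sprung fork on the stand and let go of it. Then hang the tray from the hanger's lower loop: pass its snap hook over the loop's bottom bar and press down, never harder than about 18 N, until the bar has gone right past the spring gate and the gate has shut again under it. Leave both hanging still and free, one below the other, and do not disturb the other things on the table.

Things in the scene. Friction and masses are not known exactly. Their poses are not given: they have to be found in the camera images.
- stand: Fixed stand: dark base plate 120 x 130 mm, 12 mm thick, and an aluminium post, 310 mm tall, 62 mm behind (+x of) the origin. Origin on the table below the midpoint of the two fork notches; the plate reaches from 5 mm in front of it to 115 mm behind. The fork's prongs point to the stand's -x, toward the robot; its cross rod is 44 mm behind the notches.
- fork_seat (a point): Where the centre of a bar lying in the fork's two V notches is, mid-way between the prongs; 275 mm up unloaded. y runs along the bar, x away from the robot. Prongs: 8 mm rods at y = +-60 mm; notches catch a bar up to 12 mm off in x; tips 13 mm in front, 6 mm above this point; clear above. The fork rides on a damped spring: it sinks a little under a load, some cm under a push, 45 mm at most (stop).
- hanger: Upper hanger: loose steel wire frame, 0.14 to 0.23 kg, on two feet. Origin in the middle of its underside, z up, x normal to the frame, y along its bars. 174 mm along y, 170 mm tall. Uprights: 6 mm rods at y = +-42 mm, each on a foot rod 70 mm long along x. Aluminium plate 86 x 30 x 5 mm between the uprights, 84 to 114 mm up. Either side may face the robot.
- hanger_tab (a point): Centre of the hanger's grip tab, standing up over the middle of the cross bar, 152 mm above the underside: grey block 26 mm along x, 12 mm along y (pinch it across y), 36 mm tall.
- hanger_bar (a point): Middle of the hanger's top cross bar, 8 mm thick, along y, 132 mm above the underside, 20 mm below hanger_tab. It reaches past the uprights to y = +-78 mm and ends in 14 mm balls; these overhanging ends lie in the fork's notches.
- hanger_loop (a point): Centre of the bottom bar (8 mm thick, along y) of the hanger's lower loop, 22 mm above its underside, 110 mm below hanger_bar. The loop's opening above the bar is 78 mm wide and 58 mm high, up to the plate. Once hung, the hanger swings freely about its cross bar.
- tray: Lower tray, loose, 0.17 to 0.24 kg: open aluminium tray 90 x 100 x 20 mm standing on the table, with an upright steel spine 24 mm wide with a hook at its top, and a handle in front. Origin on the underside straight below the hook and, within some mm, below the centre of mass. x points from the handle to the hook (away from the robot at yaw 0), z up.
- tray_grip (a point): Centre of the tray's grip tab, 65 mm to -x of tray_hook and 24 mm higher, 124 mm above the underside. Grey block 26 mm along x, 12 mm along y (pinch it across y), 34 mm tall, free above; below it a 12 mm wide strip leads to the hook, 104 to 108 mm up.
- tray_hook (a point): Point in the hook where the loop's bar comes to rest, 100 mm above the underside. Hook: strip 24 mm wide, open downward. Spine on the -x side, inner face at x = -7.5 mm; crown from 4 to 8 mm above this point; leg on the +x side, x = 9 to 13 mm, ending 22 mm below this point. The leg goes into the loop from the robot's side, then down behind the bottom bar.
- gate (a joint): Spring gate across the hook's mouth, hinged at the leg's lower end, 19 mm below tray_hook: 0 = shut, up to 1.5 rad as a bar from below pushes it up; springs shut under the bar once the bar is within about 4 mm of tray_hook. The tray's own weight is not enough: passing it takes about 4 to 7 N between hook and bar.
Things that resemble listed ones, but are neither listed nor needed, are in the scene too. What is shaped like the tray but yellow is not meant.

How it is judged:
By the outcome, as a careful person would: the job done as asked, in the order asked, and still so for the second after the job is handed in, with the robot touching nothing.
It also fails if it takes over 72 s, if anything falls off the work surface, if the arm or the gripper's body presses on something with over 40 N, if the wrist force passes 120 N, or if a joint passes its speed limit or range.

## Robot

A 6-joint arm with a two-finger parallel gripper is mounted at the origin on a cart in front of the work surface, level with it; the furniture and walls round the work are solid. World frame = base frame: x ahead of the robot, y to its left, z up, the work surface at z = 0. Lengths are in m, angles in rad, forces in N, time in s.
With the tool pointing down it reaches from about 0.375 to 0.925 m from the base axis. Payload 5.7 kg.
Tool frame: the origin (TCP) lies midway between the tips of the shut fingers; the grasp point (between the pads) lies 19 mm behind it; z points along the fingers, y is the line along which they close (so a half turn about z gives the same grasp; the last joint's range is limited). The gripper opens to 88 mm and grips with 3 to 60 N. Pads are 20 mm wide; open, the fingers measure 115 mm over their backs; the gripper's body (75 mm by 178 mm) begins 61 mm behind the grasp point.
Start: joints at [1.127, 0.359, 1.51, -0, 1.272, -0.115], TCP at [0.194, 0.568, 0.223] pointing down, gripper open.
Joint ranges: [-2.97, 2.97], [-1.01, 2.36], [0.21, 2.38], [-0.96, 4.11], [0.2, 2.71], [-2.98, 2.98]. Speed limits (rad/s): [2.39, 2.39, 3.14, 3.14, 3.14, 3.14].

## Interface

Orientations are given as a rotation vector (axis times angle).
In Python, from bench import readout, grab_frame, hand_in gives the robot as it stands.
- The arm moves only by the tool send_rows, never from a script. Its argument "plan" is a list of rows, each a list of 2 entries, a list of its own where there are three numbers: the shift along the tool's x, y, z in m, then the turn, a rotation vector about the tool's x, y, z in units of 5 degrees (1.0 is 5 degrees). In form: [[[x, y, z], [ax, ay, az]], ...]. A call has 1 to 12 rows; each row shifts and turns the commanded pose from where the row before left it, along the tool's axes as they then stand; what a row does not reach is not made up. A row lasts 1/12 s, in which the tool goes at most 41.7 mm and 7.16 degrees, less where a joint would pass 70% of its speed; a pose out of reach is approached as far as the arm can. A call is refused whole if a number of a shift passes 0.0417 or a number of a turn 1, either way. A call with a gripper value outside its range is refused whole. "fingers" is the closure in counts, from 0 (fully open) to 255 (shut), set as the call begins (left out, the last holds). The fingers move at their own pace and stop on an object; "newtons" is the grip in N (left out, the last holds). Time passes only in rows, so rows that do not move let the fingers close. It gives the time, the measured TCP pose, the force, the opening and the grip force at its end, in the units of the state.
- readout.get_obs(): the state, without advancing time (a new reading comes with each control period).
- grab_frame(name): name is "scene" or "top"; returns a dict with "img" (400x640x3 uint8, red, green, blue), "vertical_fov" (degrees; the focal length in pixels is half the picture's height over the tangent of half this angle, whatever the lens; pixels are square), "cx", "cy" (the principal point, pixels), "R" (3x3) and "t" (3): a world point X has camera coordinates R X + t. Camera axes: x right, y down, z forward; pixel columns grow to the right and rows downward; lengths in m; the calibration is good to about 2 mm. A picture is of the moment at which its call begins. There is no depth.
- hand_in(): hands the job in; it is judged then, once.
The state is a dict: "t": time; "joint_positions": joint angles; "joint_vel": joint speeds; "joint_torque": joint torques, N m; "tool_pos": TCP position; "orientation": TCP orientation; "wrist_force": force on the tool from outside, world axes, zero at the start; "moment": the same for the moment, N m; "finger_gap": finger opening in m; "finger_force": force on a finger pad.
Only numpy, scipy, OpenCV 4.12 (cv2) and the standard library are available. Lean on these libraries where they do the work, as an engineer would, in place of code of your own. Each camera call takes 0.05 s, during which the arm holds its last target. There are 200 camera calls.

## Working session

There is one attempt and no reset: what is moved stays moved. The work goes in short steps, Python scripts to look and compute and a tool call to move; the robot and the scene stay as the last step left them, time stands still between calls to the robot, and variables do not carry over. Pictures are saved under pics/ and viewed, at most 10 in all, crops included, and the job is handed in when it is done.

Besides the shell and the picture viewer there is one more tool, called after "Request:" as name(argument=value, ...), one argument or row to a line, values as JSON. send_rows: Moves the arm, as the interface text tells. Its arguments: {"type":"object","properties":{"plan":{"type":"array","items":{"type":"array"}},"fingers":{"type":"number"},"newtons":{"type":"number"}},"required":["plan"]}

```bash
ls; mkdir -p pics
python3 - <<'E'
from bench import readout, grab_frame
import cv2,numpy as np,pickle
o=readout.get_obs();print({k:np.round(v,3).tolist() for k,v in o.items()})
for n in("scene","top"):
    f=grab_frame(n);pickle.dump(f,open(f"pics/{n}0.pkl","wb"));cv2.imwrite(f"pics/{n}0.png",f["img"][:,:,::-1])
    print(n,f["vertical_fov"],f["cx"],f["cy"],f["R"],f["t"],-np.array(f["R"]).T@f["t"])
E
```

```text
pics
{'t': 0.0, 'joint_positions': [1.127, 0.36, 1.511, -0.0, 1.272, -0.115], 'joint_vel': [-0.0, -0.001, 0.002, -0.0, 0.001, -0.002], 'joint_torque': [0.003, -51.54, -27.072, 0.067, 0.035, -0.0], 'tool_pos': [0.193, 0.567, 0.222], 'orientation': [-0.514, -3.099, 0.003], 'wrist_force': [0.398, -0.732, 0.059], 'moment': [-0.02, 0.035, -0.002], 'finger_force': 0.0, 'finger_gap': 0.088}
scene 54.65465188593879 315.5527701328441 204.92978939606067 [[ 0.62999946 -0.77639607 -0.01760154]
 [-0.50526337 -0.3925687  -0.76850423]
 [ 0.58975385  0.49305066 -0.63960256]] [-0.292384   0.4050434  0.722126 ] [-0.03702124 -0.42404313  0.76800479]
top 46.60795140874623 316.44706187636854 200.24861769584504 [[-0.05329836 -0.9985718   0.00369446]
 [-0.97574898  0.05129291 -0.21279795]
 [ 0.21230454 -0.01494665 -0.97708924]] [0.04907153 0.54909988 1.44430223] [0.23176717 0.04242399 1.52787821]
```

View pics/scene0.png

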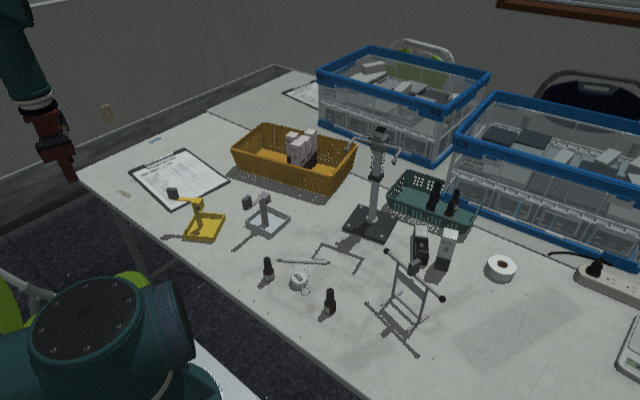

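View pics/top0.png

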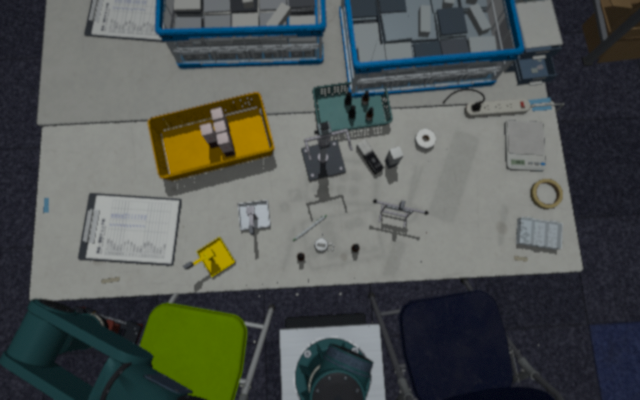

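Scene view: silver tray at about (268,220), a yellow look-alike at (203,225), the stand at (375,190) and the hanger at (410,290). Top view: tray (255,220), yellow (215,258), stand fork (323,140), hanger (400,215). There is also a flat wire piece at (325,207), which may be a look-alike. I'll enlarge both views to confirm.

Run:
```python
import cv2
a=cv2.imread("pics/scene0.png")[115:355,150:460];cv2.imwrite("pics/sc.png",cv2.convertScaleAbs(cv2.resize(a,None,fx=2.5,fy=2.5,interpolation=cv2.INTER_CUBIC),alpha=1.5))
a=cv2.imread("pics/top0.png")[80:270,180:440];cv2.imwrite("pics/tc.png",cv2.convertScaleAbs(cv2.resize(a,None,fx=3,fy=3,interpolation=cv2.INTER_CUBIC),alpha=1.5))
```

```text
(no output)
```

View pics/sc.png

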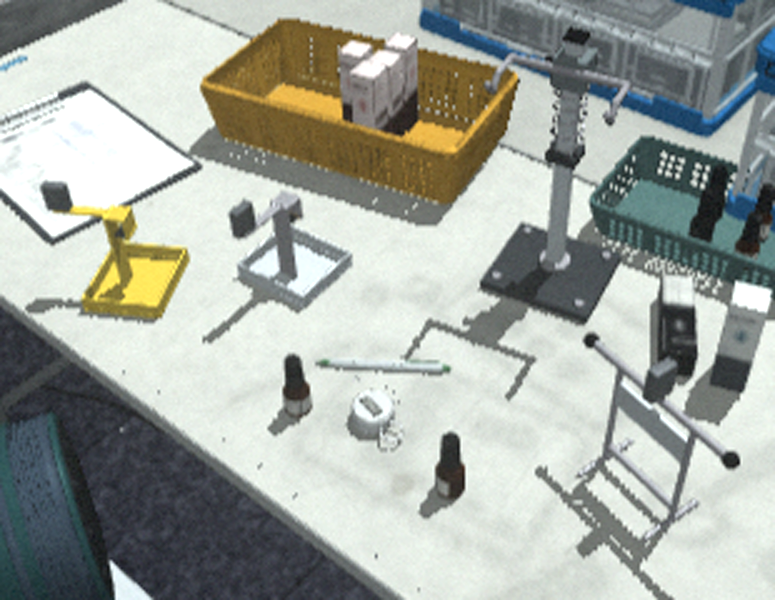

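View pics/tc.png

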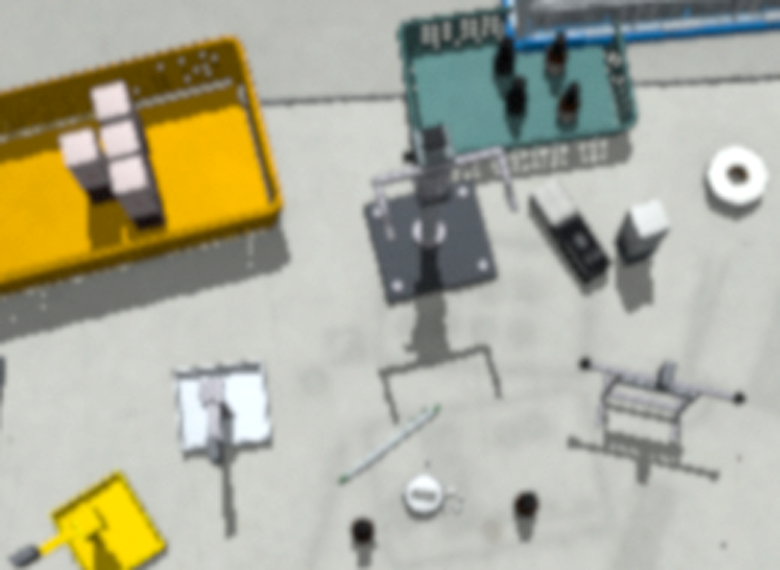

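The enlarged crops settle it. The flat wire at top (325,207) is only the fork's shadow. The silver-grey tray at scene (268,220) is the one meant, and the yellow one at (203,225) is the decoy. The hanger has two dark balls, at crop scene (591,341) and (732,460). The fork tips are at crop scene (490,88) and (612,117).

```bash
cat > h.py <<'E'
import numpy as np,pickle,cv2
from scipy.optimize import least_squares
def K(f): return (f["img"].shape[0]/2)/np.tan(np.radians(f["vertical_fov"])/2)
def ray(f,p):
    d=np.array([(p[0]-f["cx"])/K(f),(p[1]-f["cy"])/K(f),1.]);R=np.array(f["R"]);return -R.T@f["t"],R.T@d
def onz(f,p,z): c,d=ray(f,p);return c+d*(z-c[2])/d[2]
def proj(f,X):
    c=np.array(f["R"])@X+f["t"];return np.array([f["cx"],f["cy"]])+K(f)*c[:2]/c[2]
def tri(fp):
    A=0;b=0
    for f,p in fp:
        c,d=ray(f,p);d/=np.linalg.norm(d);P=np.eye(3)-np.outer(d,d);A=A+P;b=b+P@c
    X=np.linalg.solve(A,b);return X,[np.round(proj(f,X)-p,1).tolist() for f,p in fp]
E
python3 - <<'E'
from h import *
s=pickle.load(open("pics/scene0.pkl","rb"));t=pickle.load(open("pics/top0.pkl","rb"))
S=lambda x,y:(150+(x-.75)/2.5,115+(y-.75)/2.5);T=lambda x,y:(180+(x-1)/3,80+(y-1)/3)
for n,a,b in [("ballL",(591,341),(586,364)),("ballR",(732,460),(740,398)),("htab",(660,380),(667,376)),
 ("tipL",(491,88),(390,237)),("tipR",(612,118),(515,207)),("traytab",(243,217),(218,443)),("hookcrown",(287,203),(211,388))]:
    X,e=tri([(s,S(*a)),(t,T(*b))]);print(n,X.round(4),e)
for n,b,z in [("ballL",(586,364),.132),("ballR",(740,398),.132),("tipL",(390,237),.281),("tipR",(515,207),.281),("cornL",(375,183),.275),("cornR",(503,152),.275)]: print("top",n,onz(t,T(*b),z).round(4))
for n,a,z in [("ballL",(591,341),.132),("ballR",(732,460),.132),("tipL",(491,88),.281),("tipR",(612,118),.281)]: print("sc",n,onz(s,S(*a),z).round(4))
print("plate top",[onz(t,T(*p),.012).round(3).tolist() for p in [(365,208),(388,303),(497,273),(470,187)]])
print("plate sc",[onz(s,S(*p),.012).round(3).tolist() for p in [(528,224),(481,283),(587,317),(622,248)]])
print("tray top rim",[onz(t,T(*p),.02).round(3).tolist() for p in [(174,372),(182,457),(272,444),(265,361)]])
print("tray sc rim",[onz(s,S(*p),.02).round(3).tolist() for p in [(239,263),(307,303),(352,258),(283,230)]])
E
```

```text
ballL [ 0.5238 -0.159   0.1289] [[0.1, -0.0], [-0.0, 0.0]]
ballR [ 0.4802 -0.3138  0.1296] [[-0.2, 0.0], [0.1, -0.1]]
htab [ 0.5023 -0.2364  0.1503] [[0.3, -0.1], [-0.2, 0.1]]
tipL [0.628  0.0343 0.2694] [[-0.9, 0.2], [0.5, -0.6]]
tipR [ 0.6509 -0.0856  0.271 ] [[-1.0, 0.2], [0.6, -0.5]]
traytab [0.4596 0.223  0.1239] [[1.3, -0.3], [-0.6, 1.0]]
hookcrown [0.5251 0.2307 0.0971] [[0.2, -0.0], [-0.1, 0.1]]
top ballL [ 0.5232 -0.1587  0.132 ]
top ballR [ 0.4796 -0.3129  0.132 ]
top tipL [0.6228 0.036  0.281 ]
top tipR [ 0.6461 -0.0827  0.281 ]
top cornL [0.6787 0.0474 0.275 ]
top cornR [ 0.7034 -0.0757  0.275 ]
sc ballL [ 0.5209 -0.1602  0.132 ]
sc ballR [ 0.4785 -0.3145  0.132 ]
sc tipL [0.6145 0.0225 0.281 ]
sc tipR [ 0.6392 -0.0937  0.281 ]
plate top [[0.743, 0.061, 0.012], [0.63, 0.041, 0.012], [0.658, -0.084, 0.012], [0.762, -0.06, 0.012]]
plate sc [[0.747, 0.051, 0.012], [0.627, 0.035, 0.012], [0.654, -0.088, 0.012], [0.778, -0.061, 0.012]]
tray top rim [[0.562, 0.281, 0.02], [0.466, 0.274, 0.02], [0.475, 0.175, 0.02], [0.569, 0.18, 0.02]]
tray sc rim [[0.475, 0.271, 0.02], [0.476, 0.162, 0.02], [0.562, 0.173, 0.02], [0.549, 0.273, 0.02]]
```

```bash
cat > go.py <<'E'
import sys,numpy as np
from scipy.spatial.transform import Rotation as Ro
from bench import readout
# usage: go.py x y z yawdeg(of tool y vs world y); prints tool-frame shift after the turn, and turn in 5deg units
o=readout.get_obs();R=Ro.from_rotvec(o["orientation"]);p=np.array(o["tool_pos"])
x,y,z,a=map(float,sys.argv[1:]);a=np.radians(a)
Y=np.array([-np.sin(a),np.cos(a),0]);Z=np.array([0,0,-1.]);G=np.column_stack([np.cross(Y,Z),Y,Z])
g=Ro.from_matrix(G)
print("pos",p.round(4),"t",o["t"],"yaw",np.degrees(np.arctan2(-R.as_matrix()[0,1],R.as_matrix()[1,1])).round(2),"F",np.round(o["wrist_force"],2))
print("turn units",((R.inv()*g).as_rotvec(degrees=True)/5).round(3),"shift mm (after turn)",(1000*G.T@(np.array([x,y,z])-p)).round(1))
E
python3 go.py .502 -.2364 .222 -15.7
```

```text
pos [0.1935 0.5673 0.2219] t 0.1 yaw -18.84 F [ 0.17 -0.02  0.05]
turn units [-0.018 -0.002 -0.628] shift mm (after turn) [-5.145e+02 -6.902e+02 -1.000e-01]
```

Request:
send_rows(
  plan=[
    [[0,0,0],[0,0,-0.64]],
    [[-0.0215,-0.0287,0],[0,0,0]],
    [[-0.0215,-0.0287,0],[0,0,0]],
    [[-0.0215,-0.0287,0],[0,0,0]],
    [[-0.0215,-0.0287,0],[0,0,0]],
    [[-0.0215,-0.0287,0],[0,0,0]],
    [[-0.0215,-0.0287,0],[0,0,0]],
    [[-0.0215,-0.0287,0],[0,0,0]],
    [[-0.0215,-0.0287,0],[0,0,0]],
    [[-0.0215,-0.0287,0],[0,0,0]],
    [[-0.0215,-0.0287,0],[0,0,0]],
    [[-0.0215,-0.0287,0],[0,0,0]],
  ],
  fingers=0,
)

```text
t: 1.1
tool_pos: [0.3363, 0.1984, 0.2226]
orientation: [-0.427, -3.112, 0.0]
wrist_force: [-0.3, -0.1, -0.4]
finger_gap: 0.0874
finger_force: 0.0
```

```bash
python3 go.py .502 -.2364 .222 -15.7
```

```text
pos [0.3363 0.1984 0.2226] t 1.1 yaw -15.62 F [-0.27 -0.12 -0.45]
turn units [-0.002 -0.     0.017] shift mm (after turn) [-277.1 -373.7    0.6]
```

Request:
send_rows(
  plan=[
    [[-0.0215,-0.0287,0],[0,0,0]],
    [[-0.0215,-0.0287,0],[0,0,0]],
    [[-0.0215,-0.0287,0],[0,0,0]],
    [[-0.0215,-0.0287,0],[0,0,0]],
    [[-0.0215,-0.0287,0],[0,0,0]],
    [[-0.0215,-0.0287,0],[0,0,0]],
    [[-0.0215,-0.0287,0],[0,0,0]],
    [[-0.0215,-0.0287,0],[0,0,0]],
    [[-0.0215,-0.0287,0],[0,0,0]],
    [[-0.0215,-0.0287,0],[0,0,0]],
    [[0,0,0],[0,0,0]],
    [[0,0,0],[0,0,0]],
  ],
)

```text
t: 2.1
tool_pos: [0.4663, -0.1358, 0.2222]
orientation: [-0.432, -3.111, -0.0]
wrist_force: [-0.0, 1.0, -0.9]
finger_gap: 0.0881
finger_force: 0.0
```

```bash
python3 go.py .502 -.2364 .142 -15.7
```

```text
pos [ 0.4663 -0.1358  0.2222] t 2.1 yaw -15.82 F [-0.01  1.02 -0.9 ]
turn units [ 0.    -0.007 -0.023] shift mm (after turn) [-61.5 -87.2  80.2]
```

Request:
send_rows(
  plan=[
    [[-0.0205,-0.029,0],[0,0,0]],
    [[-0.0205,-0.029,0],[0,0,0]],
    [[-0.0205,-0.029,0],[0,0,0]],
    [[0,0,0],[0,0,0]],
    [[0,0,0.016],[0,0,0]],
    [[0,0,0.016],[0,0,0]],
    [[0,0,0.016],[0,0,0]],
    [[0,0,0.016],[0,0,0]],
    [[0,0,0.016],[0,0,0]],
    [[0,0,0],[0,0,0]],
    [[0,0,0],[0,0,0]],
  ],
)

```text
t: 3.02
tool_pos: [0.5007, -0.2326, 0.1421]
orientation: [-0.425, -3.11, -0.002]
wrist_force: [-0.3, 0.7, 0.3]
finger_gap: 0.0878
finger_force: 0.0
```

```bash
python3 go.py .502 -.2364 .142 -15.7
python3 - <<'E'
from bench import grab_frame
import cv2,numpy as np
f=grab_frame("scene");a=f["img"][200:340,340:480,::-1];g=grab_frame("top");b=g["img"][160:260,350:450,::-1]
cv2.imwrite("pics/g1.png",cv2.convertScaleAbs(np.hstack([cv2.resize(a,(400,400)),cv2.resize(b,(400,400))]),alpha=1.5))
E
```

```text
pos [ 0.5007 -0.2326  0.1421] t 3.0167 yaw -15.57 F [-0.31  0.67  0.34]
turn units [ 0.012 -0.034  0.025] shift mm (after turn) [-2.3 -3.3  0.1]
```

View pics/g1.png

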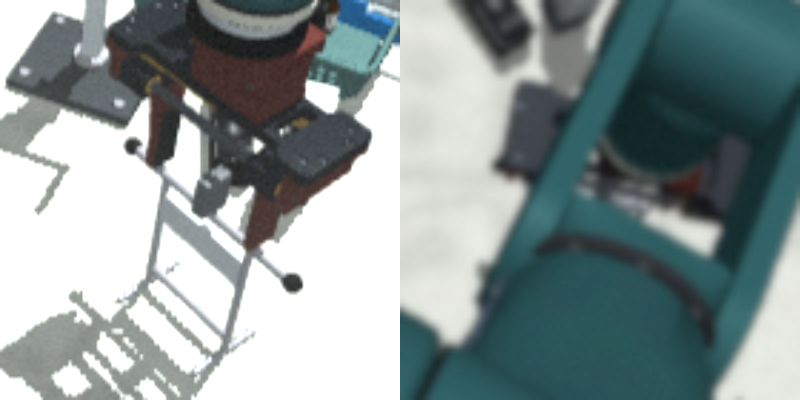

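The picture shows the tab at (210,190) midway between the open fingers at (160,130) and (262,215), with the tips just above the cross bar. I'll nudge the tool and close.

Request:
send_rows(
  plan=[
    [[-0.0023,-0.0033,0],[0,0,0]],
    [[0,0,0],[0,0,0]],
  ],
)

```text
t: 3.28
tool_pos: [0.5042, -0.2393, 0.1439]
orientation: [0.427, 3.11, -0.002]
wrist_force: [-0.5, 0.5, 0.0]
finger_gap: 0.0878
finger_force: 0.0
```

Request:
send_rows(
  plan=[
    [[0,0,0],[0,0,0]],
    [[0,0,0],[0,0,0]],
    [[0,0,0],[0,0,0]],
    [[0,0,0],[0,0,0]],
    [[0,0,0],[0,0,0]],
    [[0,0,0],[0,0,0]],
    [[0,0,0],[0,0,0]],
    [[0,0,0],[0,0,0]],
    [[0,0,0],[0,0,0]],
    [[0,0,0],[0,0,0]],
  ],
  fingers=255,
  newtons=25,
)

```text
t: 4.12
tool_pos: [0.5031, -0.2384, 0.1427]
orientation: [-0.427, -3.112, 0.0]
wrist_force: [-1.0, 0.4, -0.2]
finger_gap: 0.0244
finger_force: 0.0
```

Request:
send_rows(
  plan=[
    [[0,0,0],[0,0,0]],
    [[0,0,0],[0,0,0]],
    [[0,0,0],[0,0,0]],
    [[0,0,0],[0,0,0]],
    [[0,0,0],[0,0,0]],
  ],
)

```text
t: 4.53
tool_pos: [0.5029, -0.2383, 0.1425]
orientation: [-0.427, -3.112, -0.0]
wrist_force: [-0.2, -0.3, -1.0]
finger_gap: 0.0115
finger_force: 25.0
```

Request:
send_rows(
  plan=[
    [[0,0,-0.01],[0,0,0]],
    [[0,0,-0.025],[0,0,0]],
    [[0,0,-0.03],[0,0,0]],
    [[0,0,-0.03],[0,0,0]],
    [[0,0,-0.03],[0,0,0]],
    [[0,0,-0.03],[0,0,0]],
    [[0,0,-0.03],[0,0,0]],
    [[0,0,-0.015],[0,0,0]],
    [[0,0,0],[0,0,0]],
  ],
)

```text
t: 5.28
tool_pos: [0.505, -0.2395, 0.3478]
orientation: [0.426, 3.105, -0.006]
wrist_force: [0.9, -0.5, -1.4]
finger_gap: 0.0118
finger_force: 25.0
```

```bash
python3 go.py .57 -.24 .34 11.2
```

```text
pos [ 0.505  -0.2395  0.3478] t 5.2833 yaw -15.64 F [ 0.86 -0.53 -1.42]
turn units [-0.05   0.084 -5.367] shift mm (after turn) [-63.7 -13.1   7.8]
```

Request:
send_rows(
  plan=[
    [[0,0,0],[0,0,-0.895]],
    [[0,0,0],[0,0,-0.895]],
    [[0,0,0],[0,0,-0.895]],
    [[0,0,0],[0,0,-0.895]],
    [[0,0,0],[0,0,-0.895]],
    [[0,0,0],[0,0,-0.895]],
    [[-0.014,0.0306,0],[0,0,0]],
    [[-0.014,0.0306,0],[0,0,0]],
    [[-0.014,0.0306,0],[0,0,0]],
    [[-0.014,0.0306,0],[0,0,0]],
    [[-0.014,0.0306,0],[0,0,0]],
    [[-0.014,0.0306,0],[0,0,0]],
  ],
)

```text
t: 6.28
tool_pos: [0.5491, -0.0403, 0.3414]
orientation: [0.306, -3.124, -0.001]
wrist_force: [0.8, -0.0, -1.2]
finger_gap: 0.0118
finger_force: 25.0
```

Request:
send_rows(
  plan=[
    [[0,0,0.012],[0,0,0]],
    [[0,0,0.012],[0,0,0]],
    [[0,0,0.012],[0,0,0]],
    [[0,0,0],[0,0,0]],
    [[0,0,0],[0,0,0]],
    [[0,0,0],[0,0,0]],
  ],
)

```text
t: 6.78
tool_pos: [0.5497, -0.0421, 0.3066]
orientation: [0.306, -3.126, -0.0]
wrist_force: [1.2, -0.3, -2.6]
finger_gap: 0.012
finger_force: 25.0
```

```bash
python3 go.py .649 -.0235 .31 11.2
python3 - <<'E'
from bench import grab_frame
import cv2,numpy as np,pickle
f=grab_frame("scene");pickle.dump(f,open("pics/s1.pkl","wb"));g=grab_frame("top");pickle.dump(g,open("pics/t1.pkl","wb"))
a=f["img"][100:300,260:460,::-1];b=g["img"][100:250,240:390,::-1]
cv2.imwrite("pics/g2.png",cv2.convertScaleAbs(np.hstack([cv2.resize(a,(400,400)),cv2.resize(b,(400,400))]),alpha=1.5))
E
```

```text
pos [ 0.5497 -0.0421  0.3066] t 6.7833 yaw 11.2 F [ 1.24 -0.34 -2.6 ]
turn units [ 0.001 -0.006 -0.001] shift mm (after turn) [-101.    -1.    -3.4]
```

View pics/g2.png

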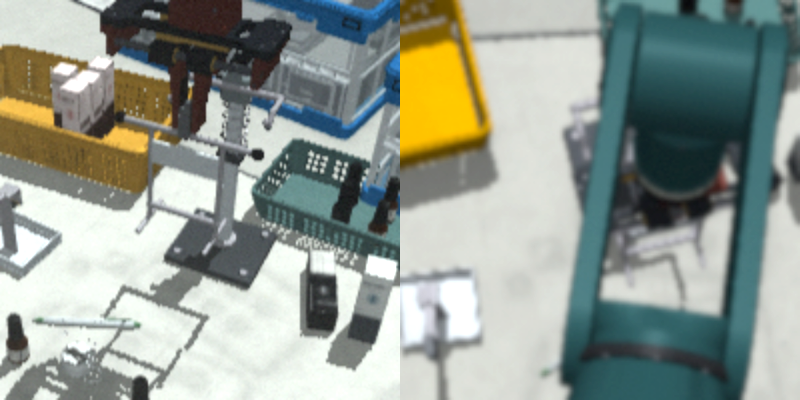

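The hanger is held upright, with balls at crop (120,117) and (257,155). The fork tips are behind it at about (268,125). I'll check the bar position with a ray.

Run:
```python
from h import *
s=pickle.load(open("pics/s1.pkl","rb"));z=.3066-.010
a=onz(s,(320,158.3),z);b=onz(s,(388.3,177.3),z);d=a-b
print(a,b,(a+b)/2,np.degrees(np.arctan2(-d[0],d[1])),np.linalg.norm(d))
```

```text
[0.52970304 0.03375795 0.2966    ] [ 0.55958985 -0.12331107  0.2966    ] [ 0.54464644 -0.04477656  0.2966    ] 10.773349730457193 0.15988714036196675
```

Request:
send_rows(
  plan=[
    [[-0.01,0,-0.0034],[0,0,0]],
    [[-0.015,-0.001,0],[0,0,0]],
    [[-0.015,0,0],[0,0,0]],
    [[-0.015,0,0],[0,0,0]],
    [[-0.015,0,0],[0,0,0]],
    [[-0.015,0,0],[0,0,0]],
    [[-0.012,0,0],[0,0,0]],
    [[-0.004,0,0],[0,0,0]],
    [[0,0,0],[0,0,0]],
    [[0,0,0],[0,0,0]],
  ],
)

```text
t: 7.72
tool_pos: [0.6488, -0.0235, 0.3102]
orientation: [0.307, -3.126, 0.0]
wrist_force: [0.1, -0.2, -1.5]
finger_gap: 0.0121
finger_force: 25.0
```

```bash
python3 go.py .649 -.0235 .285 11.2
python3 - <<'E'
from bench import grab_frame
import cv2,numpy as np,pickle
f=grab_frame("scene");pickle.dump(f,open("pics/s2.pkl","wb"))
a=f["img"][115:215,310:430,::-1]
cv2.imwrite("pics/g3.png",cv2.convertScaleAbs(cv2.resize(a,(720,600),interpolation=cv2.INTER_CUBIC),alpha=1.5))
E
```

```text
pos [ 0.6488 -0.0235  0.3102] t 7.7167 yaw 11.21 F [ 0.1  -0.19 -1.54]
turn units [-0.001 -0.004  0.001] shift mm (after turn) [-0.2 -0.  25.2]
```

View pics/g3.png

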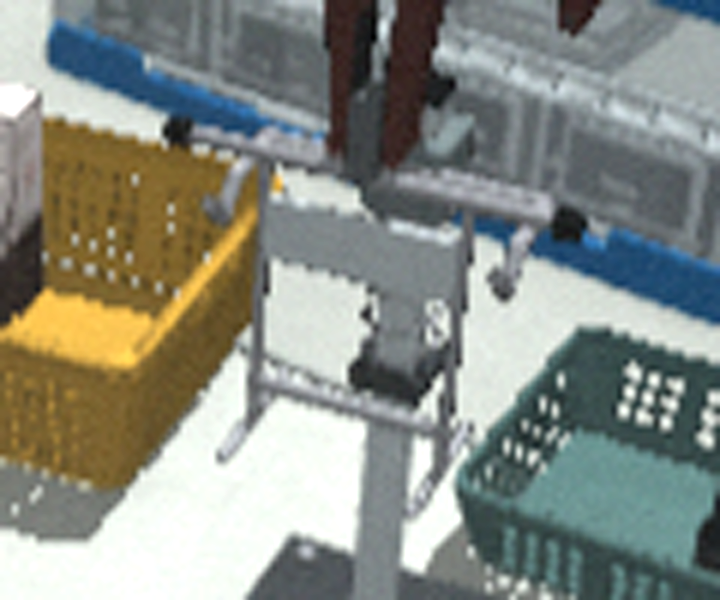

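The bar crosses over both prongs, near crop (240,135) and (520,190), with the balls outside them. It is ready to lower.

Request:
send_rows(
  plan=[
    [[0,0,0.004],[0,0,0]],
    [[0,0,0.004],[0,0,0]],
    [[0,0,0.004],[0,0,0]],
    [[0,0,0.004],[0,0,0]],
    [[0,0,0.003],[0,0,0]],
    [[0,0,0.003],[0,0,0]],
    [[0,0,0],[0,0,0]],
    [[0,0,0],[0,0,0]],
  ],
)

```text
t: 8.43
tool_pos: [0.6491, -0.0233, 0.2879]
orientation: [0.307, -3.126, 0.0]
wrist_force: [-0.6, -0.7, -0.9]
finger_gap: 0.0121
finger_force: 25.0
```

Request:
send_rows(
  plan=[
    [[0,0,0.002],[0,0,0]],
    [[0,0,0.002],[0,0,0]],
    [[0,0,0.002],[0,0,0]],
    [[0,0,0],[0,0,0]],
    [[0,0,0],[0,0,0]],
    [[0,0,0],[0,0,0]],
  ],
)

```text
t: 8.93
tool_pos: [0.6497, -0.0232, 0.2825]
orientation: [-0.307, 3.125, -0.0]
wrist_force: [3.2, 0.7, 1.8]
finger_gap: 0.0118
finger_force: 25.0
```

```bash
python3 go.py .649 -.0235 .285 11.2
python3 - <<'E'
from bench import grab_frame
import cv2,numpy as np,pickle
f=grab_frame("scene");pickle.dump(f,open("pics/s3.pkl","wb"))
a=f["img"][115:215,310:430,::-1]
cv2.imwrite("pics/g4.png",cv2.convertScaleAbs(cv2.resize(a,(720,600),interpolation=cv2.INTER_CUBIC),alpha=1.5))
E
```

```text
pos [ 0.6497 -0.0232  0.2825] t 8.9333 yaw 11.21 F [3.21 0.72 1.85]
turn units [-0.003  0.016  0.003] shift mm (after turn) [ 0.8 -0.1 -2.5]
```

View pics/g4.png

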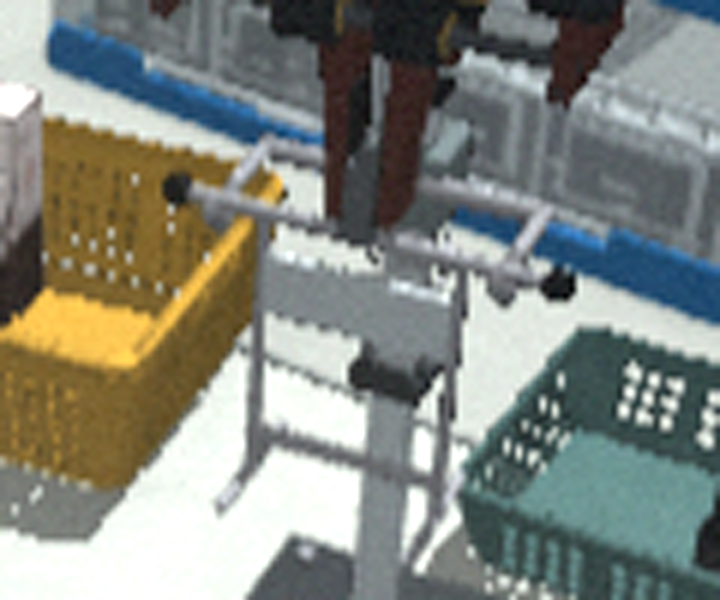

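The bar is on the prongs but near the front slope, and the force of +3.2 N in x is pushing it inward. I'll ease it backward.

Request:
send_rows(
  plan=[
    [[-0.002,0,0],[0,0,0]],
    [[-0.002,0,0],[0,0,0]],
    [[0,0,0],[0,0,0]],
    [[0,0,0],[0,0,0]],
    [[0,0,0],[0,0,0]],
  ],
)

```text
t: 9.4
tool_pos: [0.6515, -0.0228, 0.2814]
orientation: [0.306, -3.123, 0.0]
wrist_force: [-5.3, -1.5, 1.9]
finger_gap: 0.0117
finger_force: 25.0
```

```bash
python3 go.py .649 -.0235 .285 11.2
```

```text
pos [ 0.6515 -0.0228  0.2814] t 9.4 yaw 11.2 F [-5.28 -1.45  1.94]
turn units [ 0.003 -0.041  0.   ] shift mm (after turn) [ 2.6 -0.2 -3.6]
```

Request:
send_rows(
  plan=[
    [[0.0025,0,0],[0,0,0]],
    [[0,0,0.001],[0,0,0]],
    [[0,0,0],[0,0,0]],
    [[0,0,0],[0,0,0]],
    [[0,0,0],[0,0,0]],
  ],
)

```text
t: 9.82
tool_pos: [0.6511, -0.0229, 0.2813]
orientation: [-0.307, 3.125, -0.0]
wrist_force: [-0.1, 0.1, -0.0]
finger_gap: 0.0118
finger_force: 25.0
```

```bash
python3 go.py .649 -.0235 .285 11.2
```

```text
pos [ 0.6511 -0.0229  0.2813] t 9.8167 yaw 11.21 F [-0.1   0.09 -0.03]
turn units [-0.002  0.012  0.002] shift mm (after turn) [ 2.2 -0.1 -3.7]
```

Request:
send_rows(
  plan=[
    [[0,0,0],[0,0,0]],
    [[0,0,0],[0,0,0]],
    [[0,0,0],[0,0,0]],
    [[0,0,0],[0,0,0]],
    [[0,0,0],[0,0,0]],
    [[0,0,0],[0,0,0]],
  ],
  fingers=140,
)

```text
t: 10.32
tool_pos: [0.6506, -0.0231, 0.281]
orientation: [0.307, -3.126, 0.0]
wrist_force: [-0.7, 0.9, 0.5]
finger_gap: 0.0392
finger_force: 0.0
```

Request:
send_rows(
  plan=[
    [[0,0,-0.008],[0,0,0]],
    [[0,0,-0.015],[0,0,0]],
    [[0,0,-0.025],[0,0,0]],
    [[0,0,-0.025],[0,0,0]],
    [[0,0,-0.02],[0,0,0]],
    [[0.03,0,0],[0,0,0]],
    [[0.04,0,0],[0,0,0]],
    [[0.04,0,0],[0,0,0]],
    [[0.03,0,0],[0,0,0]],
    [[0,0,0],[0,0,0]],
  ],
)

```text
t: 11.15
tool_pos: [0.508, -0.0505, 0.3752]
orientation: [0.305, -3.125, 0.001]
wrist_force: [-0.4, 0.8, 0.5]
finger_gap: 0.0393
finger_force: 0.0
```

```bash
python3 go.py .458 .223 .222 5
```

```text
pos [ 0.508  -0.0505  0.3752] t 11.15 yaw 11.15 F [-0.43  0.76  0.51]
turn units [-0.005 -0.024  1.231] shift mm (after turn) [ 26.  276.8 153.2]
```

Request:
send_rows(
  plan=[
    [[0,0,0],[0,0,0.6]],
    [[0,0,0],[0,0,0.6]],
    [[0.0026,0.0277,0],[0,0,0]],
    [[0.0026,0.0277,0.0151],[0,0,0]],
    [[0.0026,0.0277,0.0151],[0,0,0]],
    [[0.0026,0.0277,0.0151],[0,0,0]],
    [[0.0026,0.0277,0.0151],[0,0,0]],
    [[0.0026,0.0277,0.0151],[0,0,0]],
    [[0.0026,0.0277,0.0151],[0,0,0]],
    [[0.0026,0.0277,0.0151],[0,0,0]],
    [[0.0026,0.0277,0.0151],[0,0,0]],
    [[0.0026,0.0277,0],[0,0,0]],
  ],
  fingers=100,
)

```text
t: 12.15
tool_pos: [0.4608, 0.2244, 0.251]
orientation: [0.143, -3.135, 0.001]
wrist_force: [-0.1, 0.3, -0.6]
finger_gap: 0.0535
finger_force: 0.0
```

Request:
send_rows(
  plan=[
    [[0,0,0.0151],[0,0,0]],
    [[0,0,0.0151],[0,0,0]],
    [[0,0,0],[0,0,0]],
    [[0,0,0],[0,0,0]],
  ],
)

```text
t: 12.48
tool_pos: [0.4622, 0.2234, 0.223]
orientation: [0.143, -3.137, 0.001]
wrist_force: [0.4, -0.5, -1.0]
finger_gap: 0.0536
finger_force: 0.0
```

```bash
python3 go.py .459 .223 .11 5
python3 - <<'E'
from bench import grab_frame
import cv2,numpy as np,pickle
f=grab_frame("scene");pickle.dump(f,open("pics/s4.pkl","wb"));g=grab_frame("top");pickle.dump(g,open("pics/t4.pkl","wb"))
a=f["img"][150:250,220:320,::-1];b=f["img"][115:215,310:410,::-1]
cv2.imwrite("pics/g5.png",cv2.convertScaleAbs(np.hstack([cv2.resize(a,(400,400),interpolation=2),cv2.resize(b,(400,400),interpolation=2)]),alpha=1.5))
E
```

```text
pos [0.4622 0.2234 0.223 ] t 12.4833 yaw 5.23 F [ 0.44 -0.46 -0.99]
turn units [-0.004 -0.013  0.046] shift mm (after turn) [  3.2  -0.2 113. ]
```

View pics/g5.png

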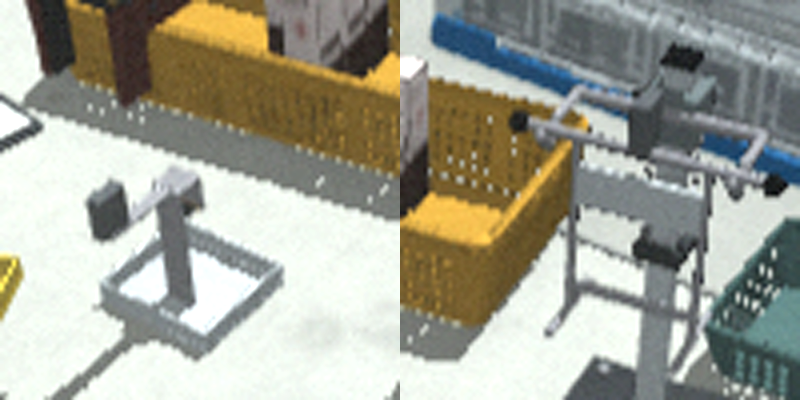

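The tray tab is at crop (107,210), unchanged. The hanger hangs level in both notches, with balls at crop (519,121) and (773,184). Now I'll go down on the tray tab.

Request:
send_rows(
  plan=[
    [[0.0032,0,0.01],[0,0,0]],
    [[0,0,0.015],[0,0,0]],
    [[0,0,0.015],[0,0,0]],
    [[0,0,0.015],[0,0,0]],
    [[0,0,0.015],[0,0,0]],
    [[0,0,0.015],[0,0,0]],
    [[0,0,0.015],[0,0,0]],
    [[0,0,0.01],[0,0,0]],
    [[0,0,0.003],[0,0,0]],
    [[0,0,0],[0,0,0]],
    [[0,0,0],[0,0,0]],
  ],
)

```text
t: 13.5
tool_pos: [0.4598, 0.223, 0.1108]
orientation: [-0.142, 3.137, 0.0]
wrist_force: [0.1, 0.8, 0.1]
finger_gap: 0.0532
finger_force: 0.0
```

Request:
send_rows(
  plan=[
    [[0,0,0],[0,0,0]],
    [[0,0,0],[0,0,0]],
    [[0,0,0],[0,0,0]],
    [[0,0,0],[0,0,0]],
    [[0,0,0],[0,0,0]],
    [[0,0,0],[0,0,0]],
    [[0,0,0],[0,0,0]],
    [[0,0,0],[0,0,0]],
    [[0,0,0],[0,0,0]],
    [[0,0,0],[0,0,0]],
  ],
  fingers=255,
  newtons=50,
)

```text
t: 14.33
tool_pos: [0.459, 0.223, 0.1101]
orientation: [0.143, -3.138, 0.0]
wrist_force: [-0.1, -0.4, 1.6]
finger_gap: 0.0117
finger_force: 50.0
```

```bash
python3 go.py .459 .223 .11 5
python3 - <<'E'
from h import *
s=pickle.load(open("pics/s4.pkl","rb"));t=pickle.load(open("pics/t4.pkl","rb"))
a=[onz(s,p,.271) for p in ((339.4,145),(402.9,160.7))];d=a[0]-a[1];print(a,(a[0]+a[1])/2,np.degrees(np.arctan2(-d[0],d[1])),np.linalg.norm(d))
E
```

```text
pos [0.459  0.223  0.1101] t 14.3333 yaw 5.21 F [-0.13 -0.45  1.55]
turn units [-0.    -0.001  0.042] shift mm (after turn) [-0.   0.   0.1]
[array([0.63633977, 0.05801272, 0.271     ]), array([ 0.66917609, -0.09968796,  0.271     ])] [ 0.65275793 -0.02083762  0.271     ] 11.762027325328567 0.1610829835437938
```

Request:
send_rows(
  plan=[
    [[0,0,-0.008],[0,0,0]],
    [[0,0,-0.015],[0,0,0]],
    [[0,0,-0.02],[0,0,0]],
    [[0,0,-0.025],[0,0,0]],
    [[0,0,-0.025],[0,0,0]],
    [[0,0,-0.025],[0,0,0]],
    [[0,0,-0.016],[0,0,0]],
    [[0,0,-0.006],[0,0,-0.6]],
    [[0,0,0],[0,0,-0.6]],
    [[0,0,0],[0,0,0]],
    [[0,0,0],[0,0,0]],
  ],
  newtons=60,
)

```text
t: 15.25
tool_pos: [0.4586, 0.2227, 0.2501]
orientation: [0.304, -3.126, 0.0]
wrist_force: [-0.4, 0.2, -1.4]
finger_gap: 0.0118
finger_force: 60.0
```

```bash
python3 go.py .528 -.047 .209 11.3
```

```text
pos [0.4586 0.2227 0.2501] t 15.25 yaw 11.12 F [-0.4   0.25 -1.37]
turn units [-0.002 -0.008 -0.035] shift mm (after turn) [ -15.2 -278.1   41.1]
```

Request:
send_rows(
  plan=[
    [[-0.0015,-0.018,0],[0,0,-0.035]],
    [[-0.0015,-0.028,0],[0,0,0]],
    [[-0.0015,-0.03,0],[0,0,0]],
    [[-0.0015,-0.03,0],[0,0,0]],
    [[-0.0015,-0.03,0],[0,0,0]],
    [[-0.0015,-0.03,0.005],[0,0,0]],
    [[-0.0015,-0.03,0.008],[0,0,0]],
    [[-0.0015,-0.03,0.008],[0,0,0]],
    [[-0.0015,-0.03,0.008],[0,0,0]],
    [[-0.0015,-0.022,0.008],[0,0,0]],
    [[0,0,0.004],[0,0,0]],
    [[0,0,0],[0,0,0]],
  ],
)

```text
t: 16.25
tool_pos: [0.5275, -0.0474, 0.2075]
orientation: [0.306, -3.123, -0.002]
wrist_force: [-0.1, 0.6, -1.6]
finger_gap: 0.0116
finger_force: 60.0
```

Request:
send_rows(
  plan=[
    [[0,0,0],[0,0,0]],
    [[0,0,0],[0,0,0]],
  ],
)

```text
t: 16.42
tool_pos: [0.5281, -0.0457, 0.2091]
orientation: [0.312, -3.125, -0.001]
wrist_force: [0.5, -0.2, -1.8]
finger_gap: 0.0117
finger_force: 60.0
```

```bash
python3 go.py .5872 -.0352 .209 11.3
python3 - <<'E'
from bench import grab_frame
import cv2,numpy as np,pickle
f=grab_frame("scene");pickle.dump(f,open("pics/s5.pkl","wb"))
a=f["img"][120:245,290:415,::-1]
cv2.imwrite("pics/g6.png",cv2.convertScaleAbs(cv2.resize(a,(600,600),interpolation=2),alpha=1.5))
E
```

```text
pos [ 0.5281 -0.0457  0.2091] t 16.4167 yaw 11.4 F [ 0.54 -0.16 -1.78]
turn units [ 0.006 -0.006  0.02 ] shift mm (after turn) [-60.   -1.3   0.1]
```

View pics/g6.png

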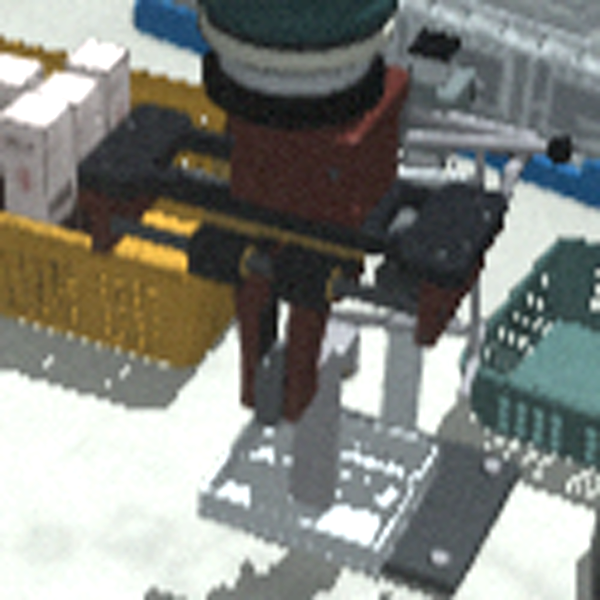

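The tray is held upright in front of the hanger, with its hook crown at crop (340,345). The loop bar is visible behind it from (335,300) to (465,328). I'll check this against the predicted projection.

Run:
```python
from h import *
s=pickle.load(open("pics/s5.pkl","rb"));c=lambda X:((proj(s,np.array(X))-[290,120])*4.8).round(0)
y=np.array([-.195,.981,0]);b=np.array([.651,-.0225,.161])
print("bar ends",c(b+.039*y),c(b-.039*y),"z.155",c(b-.039*y-[0,0,.006]),"plate bot",c(b-.039*y+[0,0,.062]))
h=np.array([.528,-.0457,.199])+.065*np.array([.981,.195,0]);x=np.array([.981,.195,0])
print("crown top rear/front corners",[c(h+dx*x+dy*y+[0,0,.008]) for dx in(-.011,.013) for dy in(-.012,.012)])
```

```text
bar ends [303. 315.] [440. 355.] z.155 [439. 364.] plate bot [451. 259.]
crown top rear/front corners [array([343., 346.]), array([298., 332.]), array([361., 319.]), array([317., 307.])]
```

Run:
```python
from h import *
y=np.array([-.195,.981,0]);b=np.array([.651,-.0225,.161])
for n in("s4","s5"):
    s=pickle.load(open(f"pics/{n}.pkl","rb"));g=cv2.cvtColor(s["img"],cv2.COLOR_RGB2GRAY)
    print(n,"pred",proj(s,b+.039*y).round(1),proj(s,b-.039*y).round(1))
    u=cv2.resize(g[165:215,345:395],None,fx=4,fy=4,interpolation=cv2.INTER_CUBIC)
    L=cv2.createLineSegmentDetector().detect(u)[0][:,0]/4+[345,165,345,165]
    for l in L:
        a=np.degrees(np.arctan2(l[3]-l[1],l[2]-l[0]))
        if np.hypot(l[2]-l[0],l[3]-l[1])>6 and (abs(a)<35 or abs(a)>145): print(l.round(1))
    if n=="s4":
        for x in(357,361,365,377,380,384): print(x,g[180:206,x])
```

```text
s4 pred [353.2 185.7] [381.6 194. ]
[360.8 204.  369.2 207.7]
[370.3 192.4 355.3 188. ]
[356.  184.7 369.8 189.2]
[359.6 175.7 367.2 178.9]
[378.6 182.4 372.8 180.7]
357 [165 165 165 163 138  96  70  66 111 152 167 170 168 164 164 164 165 164
 165 165 167 166 163 169 153 111]
361 [162 164 166 168 169 169 126  79  70  79 137 163 166 170 168 168 167 167
 168 165 167 168 170 169 122  86]
365 [128 167 167 167 164 164 168 134  85  69  80 142 169 169 169 167 171 170
 170 166 166 165 168 169 166 151]
377 [ 32  34  68  88  86  84  80  82  77  73  78  76  70  64  73  79  86  87
  98 101 118 124 132 141 144 136]
380 [ 33 113 145 149 132  95 143 176 169 168 167 156 111  71  68 111 157 168
 167 168 170 132  78  73  68  77]
384 [ 69  72  69  65  65  67  67  67  65  66  65  80  85 101  91  75 108 127
 124 110 143 161 164 168 129  84]
s5 pred [353.2 185.7] [381.6 194. ]
[376.4 185.8 362.2 181.8]
[361.4 204.5 368.4 206.8]
[359.6 184.3 370.5 185.9]
```

Run:
```python
from h import *
from bench import grab_frame
f={"scene":grab_frame("scene"),"top":grab_frame("top")}
for n in f: pickle.dump(f[n],open(f"pics/{n}6.pkl","wb"))
def blobs(im,x0,y0,x1,y1,th):
    m=(im[y0:y1,x0:x1].max(2)<th).astype(np.uint8);N,_,st,c=cv2.connectedComponentsWithStats(m)
    return [(c[i]+[x0,y0]).round(1).tolist()+[int(st[i,4])] for i in range(1,N) if 4<st[i,4]<80]
s4=pickle.load(open("pics/s4.pkl","rb"));t4=pickle.load(open("pics/t4.pkl","rb"))
for n,im in(("s4",s4["img"]),("s5",pickle.load(open("pics/s5.pkl","rb"))["img"]),("s6",f["scene"]["img"])): print(n,blobs(im,325,135,425,175,45))
for n,im in(("t4",t4["img"]),("t6",f["top"]["img"])): print(n,blobs(im,290,110,370,180,45))
```

```text
s4 [[373.2, 146.0, 16], [339.4, 145.0, 21], [368.2, 145.2, 12], [369.8, 152.1, 12], [403.0, 161.1, 23]]
s5 [[406.2, 150.8, 23]]
s6 [[406.1, 150.9, 22]]
t4 [[351.2, 114.0, 60], [367.9, 114.1, 23], [324.0, 126.7, 25], [367.2, 159.0, 46]]
t6 [[351.2, 114.0, 60], [368.1, 114.0, 21], [324.0, 126.7, 26], [354.4, 132.8, 5], [303.0, 157.2, 5]]
```

Run:
```python
from h import *
s=pickle.load(open("pics/scene6.pkl","rb"));t=pickle.load(open("pics/top6.pkl","rb"))
x=np.array([.981,.195,0]);y=np.array([-.195,.981,0])
for n,k in(("L",.078),("R",-.078)):
    b=np.array([.651,-.0225,.271])+k*y;p=proj(s,b)
    print(n,"scene",p.round(1),"top",proj(t,b).round(1),"px/cm x,y,z",[(proj(s,b+.01*e)-p).round(1).tolist() for e in(x,y,np.array([0,0,1]))])
for z in(.271,.28,.29): 
    X=onz(s,(406.1,150.9),z)-[.651,-.0225,z];print(z,"ball R in fork frame",(X@x).round(4),(X@y).round(4))
g=cv2.cvtColor(t["img"],cv2.COLOR_RGB2GRAY)
print(g[140:166:1,292:312:1])
```

```text
L scene [340.6 145.6] top [303.1 155.7] px/cm x,y,z [[1.7, -1.9], [-3.7, -0.9], [0.1, -3.6]]
R scene [402.  161.2] top [356.3 142.8] px/cm x,y,z [[1.4, -2.1], [-4.2, -1.1], [0.5, -3.7]]
0.271 ball R in fork frame 0.047 -0.0728
0.28 ball R in fork frame 0.0325 -0.0762
0.29 ball R in fork frame 0.0164 -0.08
[[146 145 146 146 147 147 147 147 148 148 143 131 116 112 114 111 110 107
  106 110]
 [146 146 146 147 147 147 147 147 148 148 144 132 114 109 111 109 112 117
  122 130]
 [146 146 146 145 146 147 147 148 148 148 146 138 124 118 123 123 128 136
  140 143]
 [146 145 145 146 146 147 148 148 148 148 147 142 134 126 129 129 136 143
  145 145]
 [146 146 145 146 145 146 147 148 148 148 147 145 135 126 125 124 129 137
  141 137]
 [145 145 146 146 146 147 147 148 148 147 146 142 132 120 117 119 118 122
  124 117]
 [146 145 146 146 146 146 147 147 146 143 139 132 121 111 113 119 109 100
   95  87]
 [147 146 146 146 146 147 147 146 141 131 120 109 100  99 110 119 105  85
   75  70]
 [147 147 146 146 146 147 147 145 135 112  93  84  86  95 106 114 104  81
   69  67]
 [147 147 146 146 146 147 14
[... 717 characters left out ...]
  79  90
   93  79]
 [147 147 147 146 146 146 146 143 127  90  52  32  32  47  59  65  75  92
   97  82]
 [147 147 146 146 146 145 144 143 133 110  81  58  43  50  59  65  72  83
   87  78]
 [147 147 147 147 146 145 145 144 140 130 114  91  65  59  64  65  67  71
   72  68]
 [147 147 147 147 145 145 144 145 144 141 133 115  83  66  64  66  65  65
   65  64]
 [147 147 147 146 146 145 145 144 145 144 141 125  93  69  65  64  65  64
   64  64]
 [147 147 147 146 146 145 145 145 145 144 142 132 105  76  65  65  64  64
   65  65]
 [147 148 147 147 146 147 146 145 145 144 144 138 119  84  66  65  64  64
   64  64]
 [148 147 148 147 147 147 146 146 145 145 144 140 124  90  67  64  64  64
   64  65]]
```

Comparing ball positions shows that the hanger's right end has moved back about 3 cm. The tray must have brushed a foot on the sideways sweep. I'll lower the tray, back it straight out, then measure again.

Request:
send_rows(
  plan=[
    [[0,0,0.004],[0,0,0]],
    [[0,0,0.005],[0,0,0]],
    [[0,0,0.005],[0,0,0]],
    [[0,0,0.005],[0,0,0]],
    [[0,0,0.005],[0,0,0]],
    [[0,0,0.005],[0,0,0]],
    [[0,0,0],[0,0,0]],
    [[0,0,0],[0,0,0]],
  ],
)

```text
t: 17.23
tool_pos: [0.5282, -0.0466, 0.1796]
orientation: [0.311, -3.125, -0.0]
wrist_force: [-0.4, 0.4, -0.9]
finger_gap: 0.0118
finger_force: 60.0
```

Request:
send_rows(
  plan=[
    [[0.004,0,0],[0,0,0]],
    [[0.008,0,0],[0,0,0]],
    [[0.01,0,0],[0,0,0]],
    [[0.01,0,0],[0,0,0]],
    [[0.01,0,0],[0,0,0]],
    [[0.01,0,0],[0,0,0]],
    [[0.01,0,0],[0,0,0]],
    [[0.01,0,0],[0,0,0]],
    [[0.01,0,0],[0,0,0]],
    [[0,0,0],[0,0,0]],
    [[0,0,0],[0,0,0]],
  ],
)

```text
t: 18.15
tool_pos: [0.4477, -0.063, 0.1802]
orientation: [-0.311, 3.126, -0.0]
wrist_force: [-0.4, -1.0, -1.3]
finger_gap: 0.0117
finger_force: 60.0
```

```bash
cat > balls.py <<'E'
from h import *
from bench import grab_frame
def blobs(im,x0,y0,x1,y1,th):
    m=(im[y0:y1,x0:x1].max(2)<th).astype(np.uint8);N,_,st,c=cv2.connectedComponentsWithStats(m)
    return [(c[i]+[x0,y0]).round(1).tolist()+[int(st[i,4])] for i in range(1,N) if 3<st[i,4]<80]
s=grab_frame("scene");t=grab_frame("top");pickle.dump(s,open("pics/slast.pkl","wb"));pickle.dump(t,open("pics/tlast.pkl","wb"))
print(blobs(s["img"],325,125,425,185,45));print(blobs(t["img"],290,115,365,180,50))
E
python3 balls.py;python3 go.py .459 .223 .111 5
```

```text
[[380.3, 129.1, 44], [406.1, 150.9, 22], [353.1, 180.2, 57], [374.6, 178.0, 60], [399.2, 183.7, 6]]
[[351.4, 117.4, 33], [324.2, 126.5, 34], [316.6, 131.8, 5], [354.0, 132.5, 6], [329.2, 147.4, 5], [303.2, 157.5, 6], [363.7, 157.2, 6]]
pos [ 0.4488 -0.063   0.1803] t 18.25 yaw 11.38 F [ 0.01 -0.05 -1.83]
turn units [-0.005  0.011  1.275] shift mm (after turn) [-35.1 284.   69.3]
```

Run:
```python
from h import *
s=pickle.load(open("pics/slast.pkl","rb"));t=pickle.load(open("pics/tlast.pkl","rb"))
print(tri([(s,(406.1,150.9)),(t,(354,132.6))]))
for z in(.26,.271,.28): print(onz(t,(303.2,157.4),z),onz(t,(354,132.6),z))
```

```text
(array([ 0.69244841, -0.09331295,  0.28352397]), [[0.0, -0.0], [-0.0, 0.0]])
[0.63411757 0.05408898 0.26      ] [ 0.7011742  -0.09589998  0.26      ]
[0.63062681 0.05398778 0.271     ] [ 0.69710166 -0.0946999   0.271     ]
[0.62777074 0.05390497 0.28      ] [ 0.69376959 -0.09371801  0.28      ]
```

Request:
send_rows(
  plan=[
    [[0,0.015,0],[0,0,0.64]],
    [[0,0.028,0],[0,0,0.64]],
    [[0,0.028,0],[0,0,0]],
    [[-0.004,0.028,0],[0,0,0]],
    [[-0.004,0.028,0],[0,0,0]],
    [[-0.004,0.028,0],[0,0,0]],
    [[-0.004,0.028,0],[0,0,0]],
    [[-0.005,0.028,0],[0,0,0]],
    [[-0.005,0.028,0],[0,0,0]],
    [[-0.005,0.028,0],[0,0,0]],
    [[-0.004,0.015,0],[0,0,0]],
    [[0,0,0],[0,0,0]],
  ],
)

```text
t: 19.25
tool_pos: [0.4567, 0.2242, 0.1801]
orientation: [-0.141, 3.137, 0.003]
wrist_force: [-0.5, -0.7, -1.7]
finger_gap: 0.0116
finger_force: 60.0
```

```bash
python3 go.py .459 .223 .111 5
```

```text
pos [0.4567 0.2242 0.1801] t 19.25 yaw 5.15 F [-0.5  -0.7  -1.66]
turn units [0.019 0.021 0.031] shift mm (after turn) [-2.2 -1.4 69.1]
```

Request:
send_rows(
  plan=[
    [[-0.002,-0.001,0.012],[0,0,0]],
    [[0,0,0.015],[0,0,0]],
    [[0,0,0.015],[0,0,0]],
    [[0,0,0.012],[0,0,0]],
    [[0,0,0.008],[0,0,0]],
    [[0,0,0.004],[0,0,0]],
    [[0,0,0.002],[0,0,0]],
    [[0,0,0.001],[0,0,0]],
    [[0,0,0],[0,0,0]],
    [[0,0,0],[0,0,0]],
  ],
)

```text
t: 20.08
tool_pos: [0.4579, 0.22, 0.1116]
orientation: [-0.137, 3.138, 0.0]
wrist_force: [0.7, 0.6, -1.7]
finger_gap: 0.0117
finger_force: 60.0
```

Request:
send_rows(
  plan=[
    [[0,0,0],[0,0,0]],
    [[0,0,0],[0,0,0]],
    [[0,0,0],[0,0,0]],
    [[0,0,0],[0,0,0]],
    [[0,0,0],[0,0,0]],
    [[0,0,0],[0,0,0]],
  ],
  fingers=140,
  newtons=25,
)

```text
t: 20.58
tool_pos: [0.4575, 0.2199, 0.1112]
orientation: [-0.137, 3.138, -0.0]
wrist_force: [-0.6, 0.4, 0.1]
finger_gap: 0.0392
finger_force: 0.0
```

Request:
send_rows(
  plan=[
    [[0,0,-0.01],[0,0,0]],
    [[0,0,-0.03],[0,0,0]],
    [[0,0,-0.04],[0,0,0]],
    [[0,0,-0.04],[0,0,0]],
    [[0,0,-0.04],[0,0,0]],
    [[0,0,-0.04],[0,0,0]],
    [[0,0,-0.04],[0,0,0]],
    [[0,0,-0.03],[0,0,0]],
    [[0,0,0],[0,0,0]],
  ],
)

```text
t: 21.33
tool_pos: [0.4602, 0.2209, 0.389]
orientation: [-0.136, 3.126, 0.005]
wrist_force: [1.6, -0.4, 1.0]
finger_gap: 0.0395
finger_force: 0.0
```

```bash
python3 balls.py; python3 go.py .662 -.02 .38 22.6
python3 - <<'E'
from h import *
s=pickle.load(open("pics/slast.pkl","rb"))
for X in [(.662,-.020,.297),(.631,.054,.27),(.651,-.0225,.291)]: print(proj(s,np.array(X)))
g=cv2.cvtColor(s["img"],cv2.COLOR_RGB2GRAY);print(g[130:168:2,350:392:2])
E
```

```text
[[380.4, 129.1, 45], [371.2, 144.2, 31], [339.0, 146.2, 21], [406.2, 150.8, 23], [374.9, 178.0, 65], [402.4, 180.7, 13], [412.9, 180.0, 7], [399.2, 183.7, 6]]
[[351.4, 117.4, 33], [324.2, 126.5, 34], [316.6, 131.8, 5], [354.0, 132.5, 6], [329.2, 147.4, 5], [303.2, 157.5, 6], [363.6, 156.8, 5]]
pos [0.4578 0.2201 0.3828] t 21.4333 yaw 4.99 F [-0.58 -0.05 -0.23]
turn units [ 2.000e-03  4.000e-02 -3.522e+00] shift mm (after turn) [ -96.3 -300.1    2.8]
[372.78944223 141.39196203]
[339.4185858  146.77431896]
[370.95428706 145.86905888]
[[ 97  89  60  62  75  79  64  66  70  78  76  80  71  18  23  24  23  22
   58  70  78]
 [ 66  86 113 101  70  62  73  68  77  80  71  75  71  70  61  46  28  68
   57  60  57]
 [ 52  59  86 101 118 115  93  68  65  70  68  81  77  79  77  78  79  79
   78  84  58]
 [ 42  43  95  83  72  87  98  95  98  90  75  82  46  69  79  75  78  96
   99  61  64]
 [ 53  98 113  82 101 102 104  85  62  26  42  43  46  54  53  53  85 100
   75  38  68]
 [131 124  91  60  61  65  72  87 103  79  43  42  46  50  50  55  75  75
   48  34  53]
 [129  76 134 138 106  87  5
[... 429 characters left out ...]
0 138 141 140 139 141 140 140 140  58  54  80  75  68  51 102
   67  44  64]
 [101  53  61 128 143 148 154 166 135 102 145 141  79  71  72  71  36  72
  137 123  65]
 [ 56  52  62  83  86  89  87  85  90  87  88 115 122 128 119 124 104 135
  143 106  64]
 [ 55  53  65  81  80  84  85  86  84  85  85  87  84  89  84  87  86  84
   90  89  63]
 [ 49  45  55  82  86  86  81  81  88  84  85  85  83  84  84  85  85  85
   87  80  63]
 [ 48  51  42  80  80  84  87  84  83  85  84  85  81  88  83  87  82  84
   83  76  70]
 [ 47  54  51  67  71  85  88  86  85  83  89  85  83  83  86  85  84  87
   84  75  48]
 [ 49  44  51  50 140 145 141 139 143 114  52 121  84  76  81  80  78  73
   87  74  49]]
```

Run:
```python
from h import *
s=pickle.load(open("pics/slast.pkl","rb"));t=pickle.load(open("pics/tlast.pkl","rb"))
L,_=tri([(s,(339,146.2)),(t,(303.2,157.5))]);R,_=tri([(s,(406.2,150.8)),(t,(354,132.5))]);d=L-R
print(L,R,(L+R)/2,np.linalg.norm(d),np.degrees(np.arctan2(-d[0],d[1])))
x=np.array([.981,.195,0]);y=np.array([-.195,.981,0]);b=np.array([.651,-.0225,.271])
for P in(L,R,(L+R)/2): print((P-b)@x,(P-b)@y)
```

```text
[0.62977966 0.05415364 0.27221508] [ 0.69272316 -0.09335374  0.28366471] [ 0.66125141 -0.01960005  0.2779399 ] 0.16078371791308552 23.108633594596046
-0.005869691906818512 0.07933518457985793
0.027113943458682246 -0.0776435332408721
0.010622125775931869 0.0008458256694929209
```

Request:
send_rows(
  plan=[
    [[0,0,0],[0,0,-0.88]],
    [[0,0,0],[0,0,-0.88]],
    [[0,0,0],[0,0,-0.88]],
    [[0,0,0],[0,0,-0.88]],
    [[-0.008,-0.0375,0],[0,0,0]],
    [[-0.008,-0.0375,0],[0,0,0]],
    [[-0.008,-0.0375,0],[0,0,0]],
    [[-0.008,-0.0375,0],[0,0,0]],
    [[-0.008,-0.0375,0],[0,0,0]],
    [[-0.008,-0.0375,0],[0,0,0]],
    [[-0.008,-0.0375,0],[0,0,0]],
    [[-0.008,-0.0375,0],[0,0,0]],
  ],
)

```text
t: 22.43
tool_pos: [0.6313, -0.0341, 0.3786]
orientation: [0.614, -3.077, -0.002]
wrist_force: [0.2, 0.9, -0.1]
finger_gap: 0.0398
finger_force: 0.0
```

Request:
send_rows(
  plan=[
    [[0,0,0],[0,0,0]],
    [[0,0,0],[0,0,0]],
  ],
)

```text
t: 22.6
tool_pos: [0.6313, -0.0341, 0.378]
orientation: [0.61, -3.077, -0.003]
wrist_force: [-0.6, 0.5, 0.0]
finger_gap: 0.0394
finger_force: 0.0
```

```bash
python3 go.py .662 -.02 .29 22.6
```

```text
pos [ 0.6313 -0.0341  0.378 ] t 22.6 yaw 22.41 F [-0.64  0.52  0.03]
turn units [ 0.03  -0.05  -0.037] shift mm (after turn) [-33.8   1.3  88. ]
```

Request:
send_rows(
  plan=[
    [[-0.011,0.001,0],[0,0,0]],
    [[-0.011,0.001,0],[0,0,0]],
    [[-0.011,0,0],[0,0,0]],
    [[0,0,0.01],[0,0,0]],
    [[0,0,0.014],[0,0,0]],
    [[0,0,0.014],[0,0,0]],
    [[0,0,0.014],[0,0,0]],
    [[0,0,0.014],[0,0,0]],
    [[0,0,0.014],[0,0,0]],
    [[0,0,0.006],[0,0,0]],
    [[0,0,0],[0,0,0]],
    [[0,0,0],[0,0,0]],
  ],
)

```text
t: 23.6
tool_pos: [0.6612, -0.0174, 0.2949]
orientation: [0.616, -3.08, -0.0]
wrist_force: [-0.1, -0.6, 1.0]
finger_gap: 0.0393
finger_force: 0.0
```

```bash
python3 go.py .661 -.0185 .29 22.6; python3 balls.py
```

```text
pos [ 0.6612 -0.0174  0.2949] t 23.6 yaw 22.63 F [-0.07 -0.56  0.97]
turn units [ 0.002 -0.007  0.006] shift mm (after turn) [ 0.6 -0.9  4.9]
[[373.5, 136.0, 6], [374.0, 143.0, 7], [339.0, 146.2, 21], [406.1, 150.9, 22], [375.1, 178.0, 60], [399.0, 183.8, 4]]
[[363.4, 125.2, 5], [329.5, 147.5, 4], [350.0, 157.0, 7], [363.8, 156.8, 4]]
```

Balls are unmoved and there is no contact. I'll lower 4 mm, grip, then lift slightly.

Request:
send_rows(
  plan=[
    [[0,-0.001,0.004],[0,0,0]],
    [[0,0,0],[0,0,0]],
    [[0,0,0],[0,0,0]],
    [[0,0,0],[0,0,0]],
    [[0,0,0],[0,0,0]],
    [[0,0,0],[0,0,0]],
    [[0,0,0],[0,0,0]],
    [[0,0,0],[0,0,0]],
    [[0,0,0],[0,0,0]],
  ],
  fingers=255,
  newtons=25,
)

```text
t: 24.45
tool_pos: [0.662, -0.0192, 0.2912]
orientation: [-0.615, 3.08, -0.001]
wrist_force: [0.5, -1.8, 0.8]
finger_gap: 0.0121
finger_force: 24.9
```

Request:
send_rows(
  plan=[
    [[0,0,-0.003],[0,0,0]],
    [[0,0,-0.004],[0,0,0]],
    [[0,0,-0.006],[0,0,0]],
    [[0,0,-0.006],[0,0,0]],
    [[0,0,-0.006],[0,0,0]],
    [[0,0,0],[0,0,0]],
    [[0,0,0],[0,0,0]],
  ],
)

```text
t: 25.03
tool_pos: [0.6621, -0.0188, 0.3167]
orientation: [-0.615, 3.08, -0.001]
wrist_force: [-0.2, 0.9, -2.4]
finger_gap: 0.0119
finger_force: 25.0
```

```bash
python3 go.py .6508 -.0229 .311 11.3; python3 balls.py
```

```text
pos [ 0.6621 -0.0188  0.3167] t 25.0333 yaw 22.59 F [-0.17  0.92 -2.44]
turn units [-0.005  0.012  2.258] shift mm (after turn) [11.9 -1.8  5.7]
[[339.2, 134.8, 20], [407.6, 143.2, 23], [370.0, 174.8, 4], [377.3, 181.0, 6], [403.5, 182.5, 4], [399.5, 184.0, 4]]
[[351.0, 155.0, 7], [363.6, 156.8, 5]]
```

Request:
send_rows(
  plan=[
    [[0,0,0],[0,0,0.75]],
    [[0,0,0],[0,0,0.75]],
    [[0,0,0],[0,0,0.76]],
    [[0.006,-0.001,0],[0,0,0]],
    [[0.006,-0.001,0],[0,0,0]],
    [[0,0,0.004],[0,0,0]],
    [[0,0,0.004],[0,0,0]],
    [[0,0,0],[0,0,0]],
    [[0,0,0],[0,0,0]],
  ],
)

```text
t: 25.88
tool_pos: [0.6501, -0.0232, 0.3075]
orientation: [0.31, -3.125, -0.0]
wrist_force: [0.8, 0.5, -2.2]
finger_gap: 0.0118
finger_force: 25.0
```

```bash
python3 go.py .6508 -.0229 .285 11.3; python3 balls.py
python3 - <<'E'
from h import *
s=pickle.load(open("pics/slast.pkl","rb"));y=np.array([-.195,.981,0])
for z in(.271,.29,.295,.3): print(z,[proj(s,np.array([.651,-.0225,z])+k*y).round(1).tolist() for k in(.08,-.08)])
E
```

```text
pos [ 0.6501 -0.0232  0.3075] t 25.8833 yaw 11.31 F [ 0.79  0.49 -2.19]
turn units [ 0.003 -0.01   0.003] shift mm (after turn) [-0.7  0.2 22.5]
[[339.5, 137.6, 17], [404.5, 153.0, 26], [375.2, 178.0, 63], [412.8, 180.5, 6], [399.3, 183.5, 6]]
[[308.3, 144.1, 36], [306.5, 156.8, 15], [364.0, 157.5, 4], [350.8, 175.5, 28], [337.0, 178.8, 16]]
0.271 [[339.8, 145.4], [402.8, 161.4]]
0.29 [[340.0, 138.6], [403.9, 154.4]]
0.295 [[340.1, 136.8], [404.2, 152.5]]
0.3 [[340.1, 135.0], [404.5, 150.6]]
```

Request:
send_rows(
  plan=[
    [[-0.0007,0,0.003],[0,0,0]],
    [[0,0,0.004],[0,0,0]],
    [[0,0,0.004],[0,0,0]],
    [[0,0,0.003],[0,0,0]],
    [[0,0,0.003],[0,0,0]],
    [[0,0,0.002],[0,0,0]],
    [[0,0,0.002],[0,0,0]],
    [[0,0,0.001],[0,0,0]],
    [[0,0,0],[0,0,0]],
    [[0,0,0],[0,0,0]],
    [[0,0,0],[0,0,0]],
  ],
)

```text
t: 26.9
tool_pos: [0.651, -0.0231, 0.2864]
orientation: [0.309, -3.126, 0.0]
wrist_force: [-2.5, 0.7, 1.3]
finger_gap: 0.0121
finger_force: 25.0
```

```bash
python3 go.py .6508 -.0229 .2845 11.3; python3 balls.py
```

```text
pos [ 0.651  -0.0231  0.2864] t 26.9 yaw 11.29 F [-2.53  0.71  1.29]
turn units [-0.002 -0.    -0.003] shift mm (after turn) [0.2 0.2 1.9]
[[404.4, 126.7, 26], [339.6, 144.9, 19], [369.0, 151.8, 4], [403.4, 160.8, 25], [375.2, 177.8, 61], [402.2, 180.2, 5], [399.2, 183.7, 6]]
[[308.5, 146.5, 35], [306.6, 158.4, 12], [364.0, 157.5, 4], [311.1, 177.0, 76], [350.5, 176.6, 23], [337.2, 178.7, 19]]
```

Request:
send_rows(
  plan=[
    [[0.001,0,0.001],[0,0,0]],
    [[0,0,0],[0,0,0]],
    [[0,0,0],[0,0,0]],
  ],
)

```text
t: 27.25
tool_pos: [0.6503, -0.0233, 0.2852]
orientation: [-0.309, 3.126, -0.0]
wrist_force: [-0.5, 0.4, 0.4]
finger_gap: 0.0118
finger_force: 25.0
```

Request:
send_rows(
  plan=[
    [[0,0,0],[0,0,0]],
    [[0,0,0],[0,0,0]],
    [[0,0,0],[0,0,0]],
    [[0,0,0],[0,0,0]],
    [[0,0,0],[0,0,0]],
  ],
  fingers=140,
)

```text
t: 27.67
tool_pos: [0.6502, -0.0233, 0.285]
orientation: [0.309, -3.126, 0.0]
wrist_force: [-0.3, -0.5, 0.2]
finger_gap: 0.0387
finger_force: 0.0
```

Request:
send_rows(
  plan=[
    [[0,0,-0.008],[0,0,0]],
    [[0,0,-0.015],[0,0,0]],
    [[0,0,-0.025],[0,0,0]],
    [[0,0,-0.025],[0,0,0]],
    [[0,0,-0.02],[0,0,0]],
    [[0.03,0,0],[0,0,0]],
    [[0.04,0,0],[0,0,0]],
    [[0.04,0,0],[0,0,0]],
    [[0.03,0,0],[0,0,0]],
    [[0,0,0],[0,0,0]],
  ],
)

```text
t: 28.5
tool_pos: [0.5076, -0.051, 0.3792]
orientation: [0.307, -3.125, 0.001]
wrist_force: [-1.3, 0.6, 0.1]
finger_gap: 0.0398
finger_force: 0.0
```

```bash
python3 go.py .4578 .2205 .222 5; python3 balls.py
```

```text
pos [ 0.5076 -0.051   0.3792] t 28.5 yaw 11.23 F [-1.29  0.56  0.07]
turn units [-0.006 -0.023  1.246] shift mm (after turn) [ 26.  274.8 157.2]
[[380.3, 129.2, 47], [370.4, 147.9, 54], [339.3, 145.1, 21], [403.1, 161.2, 24], [375.2, 177.8, 67], [413.0, 180.0, 5], [402.0, 180.5, 6], [419.8, 180.2, 4], [399.2, 183.7, 6]]
[[321.5, 134.6, 42], [336.0, 123.5, 4], [316.6, 131.8, 5], [302.7, 156.1, 7], [309.6, 174.3, 7]]
```

Hanger is seated again with balls as before. Back to the tray.

Request:
send_rows(
  plan=[
    [[0,0,0],[0,0,0.62]],
    [[0,0,0],[0,0,0.62]],
    [[0.0026,0.0275,0],[0,0,0]],
    [[0.0026,0.0275,0.015],[0,0,0]],
    [[0.0026,0.0275,0.015],[0,0,0]],
    [[0.0026,0.0275,0.015],[0,0,0]],
    [[0.0026,0.0275,0.015],[0,0,0]],
    [[0.0026,0.0275,0.015],[0,0,0]],
    [[0.0026,0.0275,0.015],[0,0,0]],
    [[0.0026,0.0275,0.015],[0,0,0]],
    [[0.0026,0.0275,0.015],[0,0,0]],
    [[0.0026,0.0275,0.015],[0,0,0]],
  ],
)

```text
t: 29.6
tool_pos: [0.4638, 0.2233, 0.2425]
orientation: [-0.14, 3.137, 0.001]
wrist_force: [-0.1, 0.5, -0.7]
finger_gap: 0.0396
finger_force: 0.0
```

Request:
send_rows(
  plan=[
    [[0,0,0.02],[0,0,0]],
    [[0,0,0],[0,0,0]],
    [[0,0,0],[0,0,0]],
  ],
)

```text
t: 29.85
tool_pos: [0.4628, 0.2215, 0.2223]
orientation: [0.141, -3.136, 0.001]
wrist_force: [-1.0, -0.2, 0.4]
finger_gap: 0.0393
finger_force: 0.0
```

```bash
python3 go.py .4578 .2202 .111 5
```

```text
pos [0.4628 0.2215 0.2223] t 29.85 yaw 5.16 F [-0.99 -0.2   0.45]
turn units [-0.009 -0.024  0.032] shift mm (after turn) [  5.1  -0.8 111.3]
```

Request:
send_rows(
  plan=[
    [[0.005,-0.001,0.01],[0,0,0]],
    [[0,0,0.016],[0,0,0]],
    [[0,0,0.018],[0,0,0]],
    [[0,0,0.018],[0,0,0]],
    [[0,0,0.018],[0,0,0]],
    [[0,0,0.015],[0,0,0]],
    [[0,0,0.011],[0,0,0]],
    [[0,0,0.005],[0,0,0]],
    [[0,0,0],[0,0,0]],
    [[0,0,0],[0,0,0]],
  ],
)

```text
t: 30.68
tool_pos: [0.459, 0.2194, 0.1129]
orientation: [-0.138, 3.137, 0.0]
wrist_force: [-0.3, 0.8, 0.0]
finger_gap: 0.0395
finger_force: 0.0
```

Request:
send_rows(
  plan=[
    [[0,0,0],[0,0,0]],
    [[0,0,0],[0,0,0]],
    [[0,0,0],[0,0,0]],
    [[0,0,0],[0,0,0]],
    [[0,0,0],[0,0,0]],
    [[0,0,0],[0,0,0]],
    [[0,0,0],[0,0,0]],
    [[0,0,0],[0,0,0]],
  ],
  fingers=255,
  newtons=60,
)

```text
t: 31.35
tool_pos: [0.4578, 0.2196, 0.1124]
orientation: [-0.14, 3.138, 0.0]
wrist_force: [-1.0, 0.1, 5.4]
finger_gap: 0.0117
finger_force: 60.0
```

Request:
send_rows(
  plan=[
    [[0,0,-0.008],[0,0,0]],
    [[0,0,-0.015],[0,0,0]],
    [[0,0,-0.02],[0,0,0]],
    [[0,0,-0.02],[0,0,0]],
    [[0,0,-0.02],[0,0,0]],
    [[0,0,-0.012],[0,0,0]],
    [[0,0,-0.003],[0,0,-0.62]],
    [[0,0,0],[0,0,-0.62]],
    [[0,0,0],[0,0,0]],
    [[0,0,0],[0,0,0]],
  ],
)

```text
t: 32.18
tool_pos: [0.4572, 0.2193, 0.21]
orientation: [0.306, -3.126, 0.0]
wrist_force: [0.8, -0.2, -1.4]
finger_gap: 0.0116
finger_force: 60.0
```

```bash
python3 go.py .479 -.0567 .209 11.3
```

```text
pos [0.4572 0.2193 0.21  ] t 32.1833 yaw 11.2 F [ 0.79 -0.24 -1.37]
turn units [-0.003 -0.009 -0.021] shift mm (after turn) [  32.7 -274.9    1. ]
```

Request:
send_rows(
  plan=[
    [[0.008,0,0],[0,0,0]],
    [[0.025,-0.015,-0.001],[0,0,0]],
    [[0,-0.026,0],[0,0,0]],
    [[0,-0.03,0],[0,0,0]],
    [[0,-0.03,0],[0,0,0]],
    [[0,-0.03,0],[0,0,0]],
    [[0,-0.03,0],[0,0,0]],
    [[0,-0.03,0],[0,0,0]],
    [[0,-0.03,0],[0,0,0]],
    [[0,-0.03,0],[0,0,0]],
    [[0,-0.019,0],[0,0,0]],
    [[0,-0.005,0],[0,0,0]],
  ],
)

```text
t: 33.18
tool_pos: [0.4792, -0.0594, 0.2109]
orientation: [0.303, -3.127, 0.002]
wrist_force: [0.6, 0.4, -1.2]
finger_gap: 0.0114
finger_force: 60.0
```

Request:
send_rows(
  plan=[
    [[0,0,0],[0,0,0]],
    [[0,0,0],[0,0,0]],
    [[0,0,0],[0,0,0]],
  ],
)

```text
t: 33.43
tool_pos: [0.4783, -0.0554, 0.2108]
orientation: [0.309, -3.125, -0.001]
wrist_force: [-0.1, -0.3, -1.3]
finger_gap: 0.0115
finger_force: 60.0
```

```bash
python3 go.py .5872 -.0352 .211 11.3; python3 balls.py
python3 - <<'E'
from h import *
s=pickle.load(open("pics/slast.pkl","rb"));g=cv2.cvtColor(s["img"],cv2.COLOR_RGB2GRAY)
for x in(357,361,365,380): print(x,g[180:200,x])
h=np.array([.479,-.0567,.199])+.065*np.array([.981,.195,0])
x=np.array([.981,.195,0]);y=np.array([-.195,.981,0])
c=[proj(s,h+dx*x+dy*y+[0,0,.008]) for dx,dy in((-.0115,-.012),(-.0115,.012),(.013,.012),(.013,-.012))];print(np.round(c,1))
m=np.min(c,0).astype(int)-6;M=np.max(c,0).astype(int)+8;print(m,M);print(g[m[1]:M[1],m[0]:M[0]])
E
```

```text
pos [ 0.4783 -0.0554  0.2108] t 33.4333 yaw 11.31 F [-0.06 -0.26 -1.3 ]
turn units [ 0.01  -0.011  0.002] shift mm (after turn) [-110.8   -1.5   -0.2]
[[380.4, 129.1, 45], [371.3, 146.6, 34], [369.6, 153.1, 7], [403.2, 161.1, 25], [412.8, 180.5, 6], [332.2, 182.6, 60], [402.0, 180.4, 5], [399.8, 183.8, 4]]
[[351.4, 117.5, 34], [324.3, 126.5, 35], [316.6, 131.8, 5], [357.2, 143.0, 4], [323.3, 146.5, 15], [302.7, 156.1, 7], [363.5, 157.0, 6]]
357 [ 32  34  27  24  23  18  52  70  77 143 170 167 129  57  37  38  57 134
 168 167]
361 [ 30  36  29  29  23  16  18  48  62  84 142 171 170 134  64  38  42  54
 134 169]
365 [ 41  32  35  30  34  33  36  32  27  16  23  43 139 173 150  88  39  42
  39 133]
380 [ 35  31  35  31  24  26  24  23  26  28  44 105 105  72  72 116 160 170
 170 172]
[[353.3 204.5]
 [343.6 201.5]
 [348.  195.5]
 [357.5 198.4]]
[337 189] [365 212]
[[ 24  24  23  27  27  17  23  21  25  24  20  24  50  46  27  25  23  29
   74 155 143 141 106 113  84  53  25  27]
 [ 26  25  24  24  26  24  23  26  25  22  28  44  55  44  25  24  29  47
  138 170 170 169 153 158 142 132  
[... 1765 characters left out ...]
 47  63  28  27  37  33  32  30  27  32 106 133  94  93 105 126  68  69
   70 110  71  53  79 115 121  81  56  67]
 [ 47  47  35  34  34  33  30  34  30  31 105 130  79  69  68  67  70  66
   67  66  58  59  71 105 118  76  60  57]
 [ 45  48  36  31  36  34  30  34  35  33 128  95  74  70  69  69  67  65
   68  53  54  57  53  61  69  55  53  57]
 [ 44  47  33  33  35  36  34  32  35  31 109  66  67  65  66  66  53  70
   68  61  54  53  56  52  47  57  56  55]
 [ 43  50  36  27  37  32  30  31  33  33  64  72  67  66  71  58  40  63
   65  54  53  52  53  55  55  57  59  55]
 [ 48  47  32  34  34  34  29  31  28  35  68  71  71  66  71  58  44  59
   56  58  56  55  56  54  54  54  54  56]]
```

Right ball is still at (403.2,161.1), so the hanger is undisturbed. Now straight forward, slowly, in two stages.

Request:
send_rows(
  plan=[
    [[-0.006,-0.0015,-0.001],[0,0,0]],
    [[-0.01,0,0],[0,0,0]],
    [[-0.01,0,0],[0,0,0]],
    [[-0.01,0,0],[0,0,0]],
    [[-0.01,0,0],[0,0,0]],
    [[-0.01,0,0],[0,0,0]],
    [[-0.01,0,0],[0,0,0]],
    [[-0.008,0,0],[0,0,0]],
    [[-0.004,0,0],[0,0,0]],
    [[0,0,0],[0,0,0]],
    [[0,0,0],[0,0,0]],
  ],
)

```text
t: 34.45
tool_pos: [0.5557, -0.0428, 0.2119]
orientation: [0.309, -3.126, -0.0]
wrist_force: [-0.2, 0.6, -0.9]
finger_gap: 0.0119
finger_force: 60.0
```

```bash
python3 go.py .5872 -.0352 .212 11.3; python3 balls.py
```

```text
pos [ 0.5557 -0.0428  0.2119] t 34.45 yaw 11.3 F [-0.23  0.63 -0.87]
turn units [ 0.001 -0.009 -0.001] shift mm (after turn) [-32.3   1.3  -0.1]
[[403.1, 161.2, 24], [399.5, 183.8, 4]]
[[351.5, 117.2, 31], [316.6, 132.3, 7], [302.7, 156.1, 7]]
```

Request:
send_rows(
  plan=[
    [[-0.006,0.001,0],[0,0,0]],
    [[-0.007,0,0],[0,0,0]],
    [[-0.007,0,0],[0,0,0]],
    [[-0.006,0,0],[0,0,0]],
    [[-0.004,0,0],[0,0,0]],
    [[-0.002,0,0],[0,0,0]],
    [[0,0,0],[0,0,0]],
    [[0,0,0],[0,0,0]],
  ],
)

```text
t: 35.22
tool_pos: [0.587, -0.0356, 0.2119]
orientation: [0.309, -3.126, 0.0]
wrist_force: [-0.4, -0.2, -1.6]
finger_gap: 0.0119
finger_force: 60.0
```

```bash
python3 go.py .5872 -.0352 .171 11.3; python3 balls.py
python3 - <<'E'
from h import *
s=pickle.load(open("pics/slast.pkl","rb"));g=cv2.cvtColor(s["img"],cv2.COLOR_RGB2GRAY)
for x in(357,361,376,380,384): print(x,g[168:206,x])
t=pickle.load(open("pics/tlast.pkl","rb"))
E
```

```text
pos [ 0.587  -0.0356  0.2119] t 35.2167 yaw 11.3 F [-0.43 -0.21 -1.6 ]
turn units [ 0.    -0.007 -0.001] shift mm (after turn) [-0.3  0.3 40.9]
[[378.3, 178.5, 38], [403.0, 181.4, 9], [399.8, 183.8, 4]]
[[364.0, 118.0, 7], [302.5, 156.0, 6], [315.5, 177.0, 19]]
357 [ 22  25  23  20  20  22  24  21  21  26  33  40  47  43  43  46  43  44
  49  45  46  44  45  44  46  47  76  94  93 155 184 181 182 180 141  92
  88  86]
361 [123 152 152 103  38  43  43  44  34  35  29  33  31  30  34  33  32  35
  33  29  30  30  35  32  54  70  85  87  72  76  74  73  71  69  68  67
  70  72]
376 [ 88  88  92  89  88  91  82  80  59  40  32  33  29  38  73  92  86  88
  88  90  90  91  91  82  74  67  71 122 121  90  93  90 131 120 154 185
 184 182]
380 [ 74  91  89  86  93  82  50  44  42  33  41  40  31 116 158 155 141  98
 146 180 175 177 177 178 128  68  68 117 166 139  86  89  88  82  66  70
  72  85]
384 [ 45  72  89  88  91  82  62  43  41  60  69  72  68  73  72  67  71  69
  70  72  69  68  71  83  91  89  81  82 106 122 122  95  84  89 103 101
  93 157]
```

The loop bar is unmoved: column 380 still has it at row 193. Now pressing down in small steps.

Request:
send_rows(
  plan=[
    [[0,0,0.003],[0,0,0]],
    [[0,0,0.004],[0,0,0]],
    [[0,0,0.004],[0,0,0]],
    [[0,0,0.003],[0,0,0]],
    [[0,0,0],[0,0,0]],
    [[0,0,0],[0,0,0]],
  ],
)

```text
t: 35.82
tool_pos: [0.587, -0.0357, 0.1978]
orientation: [0.309, -3.126, 0.0]
wrist_force: [-0.5, -0.2, -1.6]
finger_gap: 0.0116
finger_force: 60.0
```

Request:
send_rows(
  plan=[
    [[0,0,0.002],[0,0,0]],
    [[0,0,0.002],[0,0,0]],
    [[0,0,0.002],[0,0,0]],
    [[0,0,0],[0,0,0]],
    [[0,0,0],[0,0,0]],
  ],
)

```text
t: 36.23
tool_pos: [0.5871, -0.0356, 0.192]
orientation: [0.309, -3.126, 0.0]
wrist_force: [-0.7, 0.5, -0.2]
finger_gap: 0.0117
finger_force: 60.0
```

Request:
send_rows(
  plan=[
    [[0,0,0.002],[0,0,0]],
    [[0,0,0.002],[0,0,0]],
    [[0,0,0.002],[0,0,0]],
    [[0,0,0],[0,0,0]],
    [[0,0,0],[0,0,0]],
  ],
)

```text
t: 36.65
tool_pos: [0.587, -0.0357, 0.1859]
orientation: [0.309, -3.126, 0.0]
wrist_force: [0.6, -0.1, 2.5]
finger_gap: 0.0119
finger_force: 60.0
```

```bash
python3 balls.py
```

```text
[[364.8, 125.8, 60], [399.4, 183.8, 5]]
[[302.8, 157.5, 6], [315.0, 178.3, 7]]
```

Request:
send_rows(
  plan=[
    [[0,0,0.002],[0,0,0]],
    [[0,0,0.002],[0,0,0]],
    [[0,0,0.002],[0,0,0]],
    [[0,0,0],[0,0,0]],
    [[0,0,0],[0,0,0]],
  ],
)

```text
t: 37.17
tool_pos: [0.587, -0.0357, 0.1799]
orientation: [0.309, -3.126, 0.0]
wrist_force: [-0.0, 0.6, 3.3]
finger_gap: 0.0118
finger_force: 60.0
```

Request:
send_rows(
  plan=[
    [[0,0,0.002],[0,0,0]],
    [[0,0,0.002],[0,0,0]],
    [[0,0,0],[0,0,0]],
    [[0,0,0],[0,0,0]],
  ],
)

```text
t: 37.5
tool_pos: [0.587, -0.0357, 0.1759]
orientation: [0.309, -3.126, 0.0]
wrist_force: [0.3, 0.0, 3.3]
finger_gap: 0.0117
finger_force: 60.0
```

Request:
send_rows(
  plan=[
    [[0,0,0.002],[0,0,0]],
    [[0,0,0.002],[0,0,0]],
    [[0,0,0.002],[0,0,0]],
    [[0,0,0],[0,0,0]],
    [[0,0,0],[0,0,0]],
  ],
)

```text
t: 37.92
tool_pos: [0.5866, -0.0355, 0.1695]
orientation: [0.309, -3.125, -0.0]
wrist_force: [-0.3, -0.4, 2.1]
finger_gap: 0.0115
finger_force: 60.0
```

Request:
send_rows(
  plan=[
    [[0,0,0.002],[0,0,0]],
    [[0,0,0.002],[0,0,0]],
    [[0,0,0.002],[0,0,0]],
    [[0,0,0],[0,0,0]],
    [[0,0,0],[0,0,0]],
  ],
)

```text
t: 38.33
tool_pos: [0.5869, -0.0356, 0.1639]
orientation: [0.309, -3.126, -0.0]
wrist_force: [0.7, 0.6, 2.2]
finger_gap: 0.0118
finger_force: 60.0
```

```bash
python3 balls.py;python3 - <<'E'
from h import *
s=pickle.load(open("pics/slast.pkl","rb"));g=cv2.cvtColor(s["img"],cv2.COLOR_RGB2GRAY)
for x in(357,376,380,384): print(x,g[180:216,x])
E
```

```text
[[402.2, 179.8, 6], [399.8, 183.8, 4]]
[[351.5, 116.5, 24], [302.6, 157.2, 5]]
357 [ 36  34  25  27  26  23  27  22  25  20  24  26  24  51  81  64  47  47
  50  47  51  51  48  51  50  50  49  44  46  58 148 185 186 184 141  94]
376 [ 30  30  35  40  38  66  85  90  94  92  94  93  92  93  86  92  86  72
  73  77  89  85  87  90  89  87  89  99 113 132 115  85  79  75  79  81]
380 [ 30 118 156 106  37  41  54 142 175 175 177 179 178 176 175 175 175 124
  74  72 118 168 159 146 147 109  70  72  83 121 153 128  92  89  89  92]
384 [ 26  54  72  57  50  42  40  41  61  78  85  92 106 132 144 141 158 176
 149 129 139 138 122 129 114  84  86  86  86  82  84 148 132  90  94  88]
```

Force peaked and then dropped. The bar sank about 14 mm and now sits about 5 mm below the hook seat. I'll press a little further.

Request:
send_rows(
  plan=[
    [[0,0,0.002],[0,0,0]],
    [[0,0,0.002],[0,0,0]],
    [[0,0,0.002],[0,0,0]],
    [[0,0,0],[0,0,0]],
    [[0,0,0],[0,0,0]],
  ],
)

```text
t: 38.85
tool_pos: [0.587, -0.0356, 0.158]
orientation: [0.309, -3.126, 0.0]
wrist_force: [-0.3, 1.7, 2.6]
finger_gap: 0.0117
finger_force: 60.0
```

Request:
send_rows(
  plan=[
    [[0,0,0.002],[0,0,0]],
    [[0,0,0.002],[0,0,0]],
    [[0,0,0.002],[0,0,0]],
    [[0,0,0],[0,0,0]],
    [[0,0,0],[0,0,0]],
  ],
)

```text
t: 39.27
tool_pos: [0.5871, -0.0356, 0.152]
orientation: [0.309, -3.126, 0.0]
wrist_force: [0.2, 0.5, 4.9]
finger_gap: 0.0118
finger_force: 60.0
```

```bash
python3 balls.py;python3 - <<'E'
from h import *
s=pickle.load(open("pics/slast.pkl","rb"));g=cv2.cvtColor(s["img"],cv2.COLOR_RGB2GRAY)
for x in(380,): print(x,g[180:216,x])
E
```

```text
[[399.0, 183.8, 4]]
[[351.5, 116.9, 28], [302.5, 158.5, 4]]
380 [ 21  32 118 154 141  98 152 134  49  40  37 135 183 177 177 175 176 177
 178 176 161 108  73  86 123 131 105  92  83  72  71  71  63 127 128  93]
```

Request:
send_rows(
  plan=[
    [[0,0,0.002],[0,0,0]],
    [[0,0,0.002],[0,0,0]],
    [[0,0,0.002],[0,0,0]],
    [[0,0,0],[0,0,0]],
    [[0,0,0],[0,0,0]],
  ],
)

```text
t: 39.78
tool_pos: [0.5874, -0.0356, 0.1463]
orientation: [-0.309, 3.126, -0.0]
wrist_force: [-0.2, 0.6, 5.3]
finger_gap: 0.0119
finger_force: 60.0
```

Request:
send_rows(
  plan=[
    [[0,0,0.002],[0,0,0]],
    [[0,0,0.001],[0,0,0]],
    [[0,0,0],[0,0,0]],
    [[0,0,0],[0,0,0]],
  ],
)

```text
t: 40.12
tool_pos: [0.5875, -0.0356, 0.1434]
orientation: [-0.309, 3.125, -0.0]
wrist_force: [0.1, 2.0, 5.9]
finger_gap: 0.0115
finger_force: 60.0
```

```bash
python3 balls.py;python3 - <<'E'
from h import *
s=pickle.load(open("pics/slast.pkl","rb"));g=cv2.cvtColor(s["img"],cv2.COLOR_RGB2GRAY)
for x in(379,380,): print(x,g[180:216,x])
E
```

```text
[[403.6, 182.2, 5]]
[[351.5, 117.1, 30]]
379 [ 34  25  25  23  79  83 139 174 178 176 119  39  45  60 142 176 176 178
 176 180 178 178 168 121  78  74 144 179 175 175 121  61  62  73  70  86]
380 [ 35  28  25  25  28  60 154 183 177 177 126  46  40  41 136 180 179 178
 176 173 179 180 179 133  80  75 100 104  97  95  82  68  72  70  60  84]
```

Request:
send_rows(
  plan=[
    [[0,0,0.002],[0,0,0]],
    [[0,0,0.002],[0,0,0]],
    [[0,0,0.002],[0,0,0]],
    [[0,0,0],[0,0,0]],
    [[0,0,0],[0,0,0]],
  ],
)

```text
t: 40.63
tool_pos: [0.5878, -0.0356, 0.1377]
orientation: [-0.309, 3.125, -0.0]
wrist_force: [-0.5, 1.8, 7.4]
finger_gap: 0.0114
finger_force: 60.0
```

```bash
python3 balls.py;python3 - <<'E'
from h import *
s=pickle.load(open("pics/slast.pkl","rb"));g=cv2.cvtColor(s["img"],cv2.COLOR_RGB2GRAY)
for x in(379,380,): print(x,g[180:216,x])
E
```

```text
[[361.6, 183.7, 7]]
[[351.5, 117.1, 30], [303.0, 160.2, 5]]
379 [ 40  40  33  29  24  21  65 147 176 175 174 178 121  42  35  57 142 176
 175 178 177 178 181 178 147  93  73  85 149 175 125  63  60  66  68  72]
380 [ 54  38  32  29  28  20  28 105 163 177 178 178 126  53  39  45 138 175
 178 177 180 184 175 178 151  99  72  71  89  94  80  65  67  71  69  68]
```

Over the last 20 mm, force against travel matches the fork spring (about 240 N/m). So the bar is against the crown and past the gate. I'll ease up to where the fork carries the tray.

Request:
send_rows(
  plan=[
    [[0,0,-0.003],[0,0,0]],
    [[0,0,-0.003],[0,0,0]],
    [[0,0,-0.003],[0,0,0]],
    [[0,0,-0.003],[0,0,0]],
    [[0,0,-0.003],[0,0,0]],
    [[0,0,-0.003],[0,0,0]],
    [[0,0,-0.003],[0,0,0]],
    [[0,0,0],[0,0,0]],
    [[0,0,0],[0,0,0]],
    [[0,0,0],[0,0,0]],
  ],
)

```text
t: 41.57
tool_pos: [0.5871, -0.0356, 0.158]
orientation: [-0.309, 3.126, -0.0]
wrist_force: [0.1, 1.4, 3.4]
finger_gap: 0.0117
finger_force: 60.0
```

```bash
python3 balls.py;python3 - <<'E'
from h import *
s=pickle.load(open("pics/slast.pkl","rb"));g=cv2.cvtColor(s["img"],cv2.COLOR_RGB2GRAY)
for x in(379,380,): print(x,g[180:216,x])
E
```

```text
[[402.6, 181.3, 7]]
[[351.5, 116.7, 26], [361.0, 125.5, 4], [303.0, 158.2, 5], [317.6, 159.6, 5]]
379 [ 50  35  41 122 127  71  38  35 101 154 173 176 176 175 177 174 176 177
 137  82  74  83 146 176 176 176 176 161 109  73  65  84  88  86  89  94]
380 [ 47 117 155 154 141  86  37  43  57 142 181 178 177 178 176 178 177 175
 157 111  73  69 141 160 147 128 104  83  70  72  66  72  98  95  93  90]
```

Request:
send_rows(
  plan=[
    [[0,0,-0.003],[0,0,0]],
    [[0,0,-0.003],[0,0,0]],
    [[0,0,-0.003],[0,0,0]],
    [[0,0,0],[0,0,0]],
    [[0,0,0],[0,0,0]],
    [[0,0,0],[0,0,0]],
  ],
)

```text
t: 42.17
tool_pos: [0.5871, -0.0356, 0.1672]
orientation: [-0.309, 3.126, -0.0]
wrist_force: [0.2, -0.5, 1.1]
finger_gap: 0.0114
finger_force: 60.0
```

Request:
send_rows(
  plan=[
    [[0,0,-0.002],[0,0,0]],
    [[0,0,-0.002],[0,0,0]],
    [[0,0,0],[0,0,0]],
    [[0,0,0],[0,0,0]],
    [[0,0,0],[0,0,0]],
  ],
)

```text
t: 42.58
tool_pos: [0.5871, -0.0356, 0.1711]
orientation: [-0.309, 3.126, -0.0]
wrist_force: [-0.3, -0.4, -0.6]
finger_gap: 0.0118
finger_force: 60.0
```

```bash
python3 balls.py;python3 - <<'E'
from h import *
s=pickle.load(open("pics/slast.pkl","rb"));g=cv2.cvtColor(s["img"],cv2.COLOR_RGB2GRAY)
for x in(379,380,): print(x,g[180:216,x])
E
```

```text
[[383.4, 129.9, 14], [402.2, 180.8, 4], [399.8, 183.8, 4]]
[[351.5, 116.0, 18], [302.8, 157.0, 6], [317.8, 158.2, 4]]
379 [ 38  39  36 117 127  81 136 173 178 169 172 175 175 171 131  84  72  84
 147 176 176 176 177 177 144  94  74  66  76  77  87  91  87  95  90 155]
380 [ 36  42  41  43  95  98 153 184 177 177 178 181 178 178 160 107  71  71
 140 178 178 176 160 118  79  72  69  94 162 145  91  90  92  90  91 156]
```

Request:
send_rows(
  plan=[
    [[0,0,0.0015],[0,0,0]],
    [[0,0,0],[0,0,0]],
    [[0,0,0],[0,0,0]],
    [[0,0,0],[0,0,0]],
  ],
)

```text
t: 43.02
tool_pos: [0.587, -0.0356, 0.1695]
orientation: [0.309, -3.126, 0.0]
wrist_force: [-1.0, 1.3, 0.6]
finger_gap: 0.0114
finger_force: 60.0
```

Request:
send_rows(
  plan=[
    [[0,0,0],[0,0,0]],
    [[0,0,0],[0,0,0]],
    [[0,0,0],[0,0,0]],
    [[0,0,0],[0,0,0]],
    [[0,0,0],[0,0,0]],
    [[0,0,0],[0,0,0]],
  ],
  fingers=120,
  newtons=20,
)

```text
t: 43.52
tool_pos: [0.5871, -0.0357, 0.1696]
orientation: [0.309, -3.126, 0.0]
wrist_force: [1.0, 0.0, -0.6]
finger_gap: 0.0459
finger_force: 0.0
```

Request:
send_rows(
  plan=[
    [[0.006,0,0],[0,0,0]],
    [[0.012,0,0],[0,0,0]],
    [[0.02,0,0],[0,0,0]],
    [[0.02,0,0],[0,0,0]],
    [[0.025,0,0],[0,0,0]],
    [[0.025,0,-0.02],[0,0,0]],
    [[0.01,0,-0.03],[0,0,0]],
    [[0,0.03,-0.03],[0,0,0]],
    [[0,0.03,-0.03],[0,0,0]],
    [[0,0.035,-0.02],[0,0,0]],
    [[0,0.035,0],[0,0,0]],
    [[0,0,0],[0,0,0]],
  ],
)

```text
t: 44.52
tool_pos: [0.445, 0.0723, 0.3002]
orientation: [-0.314, 3.123, 0.004]
wrist_force: [0.1, 0.0, -0.7]
finger_gap: 0.0464
finger_force: 0.0
```

```bash
python3 balls.py;python3 - <<'E'
from h import *
s=pickle.load(open("pics/slast.pkl","rb"));g=cv2.cvtColor(s["img"],cv2.COLOR_RGB2GRAY)
for x in(379,380,): print(x,g[180:216,x])
E
```

```text
[[380.3, 129.2, 46], [339.3, 147.1, 21], [370.9, 148.9, 38], [368.8, 151.0, 4], [402.6, 163.2, 23], [374.6, 178.0, 62], [399.0, 183.2, 8]]
[[351.4, 117.7, 36], [324.2, 126.4, 38], [316.2, 132.6, 5], [357.2, 144.0, 4], [323.1, 146.7, 19], [330.3, 151.9, 7], [302.9, 156.7, 7], [363.7, 157.2, 6], [326.9, 171.0, 15]]
379 [ 34  34  42 116 123  81 132 165 165 165 167 169 167 166 117  74  68 114
 155 168 167 166 165 167 139  92  70  68  74  78  85  87  84  88  87 150]
380 [ 27 111 148 144 135  94 143 173 168 169 171 168 172 168 129  76  67  80
 140 168 170 171 149 110  76  70  68  89 153 133  91  86  84 101  93  89]
```

Request:
send_rows(
  plan=[
    [[0,0,0],[0,0,0]],
    [[0,0,0],[0,0,0]],
    [[0,0,0],[0,0,0]],
    [[0,0,0],[0,0,0]],
    [[0,0,0],[0,0,0]],
    [[0,0,0],[0,0,0]],
    [[0,0,0],[0,0,0]],
    [[0,0,0],[0,0,0]],
    [[0,0,0],[0,0,0]],
    [[0,0,0],[0,0,0]],
    [[0,0,0],[0,0,0]],
    [[0,0,0],[0,0,0]],
  ],
)

```text
t: 45.62
tool_pos: [0.4461, 0.0678, 0.2985]
orientation: [0.309, -3.126, 0.0]
wrist_force: [-0.1, 0.5, -0.4]
finger_gap: 0.047
finger_force: 0.0
```

```bash
cp pics/slast.pkl pics/sprev.pkl; python3 balls.py;python3 - <<'E'
from h import *
s=pickle.load(open("pics/slast.pkl","rb"));p=pickle.load(open("pics/sprev.pkl","rb"));g=cv2.cvtColor(s["img"],cv2.COLOR_RGB2GRAY)
d=cv2.absdiff(s["img"],p["img"]).max(2)[135:260,320:420];print("changed px in hanging area",(d>30).sum())
x=np.array([.981,.195,0]);y=np.array([-.195,.981,0]);h=np.array([.651,-.0225,.155])
P=lambda a,b,c:proj(s,h+a*x+b*y+[0,0,c]).round(1).tolist()
print("hook",P(0,-.012,0),"crown top corners",P(-.0115,-.012,.008),P(.013,-.012,.008),P(-.0115,.012,.008),"gate hinge",P(.011,-.012,-.019),"spine inner at gate",P(-.0075,-.012,-.019),"leg end",P(.013,-.012,-.022),"tab c",P(-.065,0,.024),"rim front corners",P(-.05,.05,-.08),P(-.05,-.05,-.08))
b,w=P(-.065,0,.024);m=(s["img"][170:210,325:356].max(2)<48).astype(np.uint8);N,_,st,c=cv2.connectedComponentsWithStats(m);print([(c[i]+[325,170],st[i,4]) for i in range(1,N) if st[i,4]>15])
print("cols 358..378");print(g[180:212,358:379])
E
```

```text
[[325.4, 126.3, 7], [380.3, 129.1, 44], [339.4, 147.2, 19], [370.5, 148.8, 24], [370.1, 154.5, 8], [402.6, 163.2, 23], [374.4, 178.0, 63], [402.3, 180.8, 10], [412.6, 181.0, 5], [399.8, 183.8, 4]]
[[351.3, 117.7, 36], [324.2, 126.4, 38], [316.2, 132.6, 5], [357.2, 144.0, 4], [323.1, 146.7, 19], [330.3, 151.9, 7], [302.9, 156.7, 7], [363.7, 157.2, 6], [315.5, 165.7, 10], [328.0, 174.5, 10]]
changed px in hanging area 14
hook [371.4, 192.9] crown top corners [370.0, 192.9] [373.5, 187.7] [361.2, 190.4] gate hinge [372.4, 196.3] spine inner at gate [369.8, 200.3] leg end [372.6, 196.8] tab c [357.6, 198.6] rim front corners [340.4, 220.5] [375.8, 232.3]
[]
cols 358..378
[[163 163 161 166 165 163 161 133 147 110  88  67  83  99  52  39  34  29
   30  29  26]
 [166 167 166 165 165 162 164 166 170 151 137  77  90 110  78  68  69  54
   37  37  28]
 [168 167 163 163 163 163 168 166 167 166 166 133 137 108  86  90  84  78
   72  67  52]
 [166 167 169 163 165 167 166 167 163 168 164 163 167 113  89  86  87  86
   88  88  72]
 [166 166 165 167 169 167 166 166 168 164 165 165 168 102  85  86  8
[... 1724 characters left out ...]
4  72  68  66  67  69  69  66  67  65  84  84  87  83  86  85
   84 144 167]
 [ 63  73  68  70  70  69  69  65  63  66  69  72  91  83  84  88  84  83
   85 156 151]
 [ 86  80  71  70  69  68  68  66  70  66  66  80  89  90  90  88 140  92
   85 165 129]
 [ 90  89  84  67  70  65  71  69  67  64  65  83  89  94  90  89 124 100
  133 140  98]
 [ 87  85  85  69  65  68  68  69  62  66  69  82  88  87  86  89  88  91
  118 116  72]
 [149 146  76  68  66  66  69  71  64  66  66  84  88  85  91  84  87  88
   76  87  68]
 [176 138  77  70  64  66  70  71  68  60  68  75  83  86  85  86  87  85
   72  74  72]
 [136  92  71  69  70  66  71  71  69  67  70  78  86  88  76 128 103 100
   81  79  77]]
```

Crown corners project within a pixel of where a fully seated hook should be. The fork sits about 6 mm lower under the load. Both pieces are still and the robot is clear, so I'm handing in.

```bash
python3 -c "
from bench import hand_in
print(hand_in())"
```

```text
the job is handed in; nothing more can be done
None
```

The hanger hangs in both fork notches with the tray hooked on its loop below, both still and clear of the robot, handed in at about 46 s. On the first try the tray knocked the hanger's right end out of its notch, so I put the tray down, reseated the hanger and started the tray again. I could not see the gate itself: that it shut is judged from the hook's seated position and the press forces, which peaked at about 9 N.

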